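# Load the specimen cases and set the batch counter

### The arm

A 7-joint arm with a two-finger parallel gripper is mounted at the origin on the work surface. World frame = base frame: x ahead of the robot, y to its left, z up, the work surface at z = 0. Lengths are in mm, angles in rad, forces in N, time in s.
With the tool pointing down it reaches from about 400 to 875 mm from the base axis. Payload 4.4 kg.
Tool frame: the origin (TCP) lies midway between the tips of the shut fingers; the grasp point (between the pads) lies 19 mm behind it (ctrl.grip_point_offset is the distance from the TCP to the grasp point, in mm); z points along the fingers, y is the direction in which the jaws open and shut (so a half turn about z gives the same grasp; the last joint's range is limited). The gripper opens to 85 mm and grips with 20 to 120 N. Pads are 22 mm wide; open, the fingers measure 114 mm over their backs; the gripper's body (76 mm by 85 mm) begins 54 mm behind the grasp point. The pads swing forward as they close: fully open they stand 13 mm farther back than shut.
Start: joints at [-1.219, 0.628, 0.038, 1.517, -0.027, 0.996, -0.02], TCP at [263.717, 594.114, 231.313] pointing down, gripper open.
Joint ranges: [-3.06, 3.06], [-0.37, 2.12], [-1.25, 1.32], [0.18, 2.47], [-1.1, 4.24], [0.23, 1.98], [-2.94, 2.94]. Speed limits (rad/s): [2.57, 2.57, 3.14, 3.14, 3.14, 3.14, 3.14].

### API

Orientations are given as [roll, pitch, yaw] about the fixed x, y, z axes, in that order (R = Rz(yaw) Ry(pitch) Rx(roll)).
In Python, from cell import ctrl, imaging, models gives the robot as it stands. The module is installed in compiled form; this text tells all that it offers.
- The arm moves only by the tool drive_tool, never from a script. Its argument "deltas" is text: rows parted by semicolons, each of 5 numbers parted by spaces: the shift along the tool's x, y, z in m, then the turn about the tool's z in degrees, then the finger opening in m, from 0 to 0.0854. A call has 1 to 12 rows; each row is the pose to reach, as a shift and turn from the pose commanded when the call began, along the tool's axes at that moment; what a row does not reach only later rows make up. A row lasts 1/8 s, in which the tool goes at most 62.5 mm and 10.7 degrees, less where a joint would pass 70% of its speed; a pose out of reach is approached as far as the arm can. A call with a gripper value outside its range is refused whole. The fingers move at their own pace and stop on an object; the grip force is fixed at half the most. Time passes only in rows, so rows that repeat a pose let the fingers close. It gives the time, the measured TCP pose, the force and the opening at its end, in the units of the state.
- ctrl.read_state(): the state, without advancing time (a new reading comes with each control period).
- imaging.get_image(name): name is "scene" or "side" or "wrist"; returns a dict with "color" (400x640x3 uint8, red, green, blue), "range_z" (400x640 float32, mm along the optical axis (not along the pixel's ray), 0 where there is no reading), "vfov" (degrees; the focal length in pixels is half the picture's height over the tangent of half this angle, whatever the lens; pixels are square), "cx", "cy" (the principal point, pixels), "extrinsics" (4x4, takes a point from camera to world coordinates). Camera axes: x right, y down, z forward; pixel columns grow to the right and rows downward; lengths in mm; the calibration is good to about 2 mm. A picture is of the moment at which its call begins.
- ctrl.finish_job(): hands the job in, once; it reports no verdict.
Trained networks look in a picture, given as the dict that the camera call returned (one of the last four; its "shot" number tells which), for a name from the list of things; names that differ only in an ending like _2 or _b are one class to them, and where a whole thing is asked for, a point or a joint stands for the part that bears it (a point fixed in the world has none). Each returns a list of dicts, best first, with "score" (0 to 1); they miss things now and then, are a little off and sometimes report something else, mostly with a low value. They report only what shows in the picture. A call takes as long as a camera call. They do not tell look-alikes from the thing itself.
- models.spot_in(picture, thing): "point" ([column, row] in pixels, amid what is visible of it).
- models.landmark_of(picture, thing): "point" ([column, row] in pixels: a listed point, or the origin of a listed thing).
The state is a dict: "clock": time; "qpos": joint angles; "qd": joint speeds; "tau": joint torques, N m; "eef_pos": TCP position; "tool_rot": TCP orientation; "force": force on the tool from outside, world axes, zero at the start; "torque": the same for the moment, N m; "width": finger opening in mm.
Only numpy, scipy, OpenCV 4.12 (cv2) and the standard library are available. Lean on these libraries where they do the work, as an engineer would, in place of code of your own. Each camera call takes 0.05 s, during which the arm holds its last target.

### The job

Load every specimen case on the bench into the shallow infeed tray, flat on its floor and right way up, with every lid caught: a lid can look shut without its catch holding, so give each a tug by its knob and snap shut any that is not, never letting a lid swing wide open. On the counter box, turn the dial back to its zero stop and from there count it up clockwise by two clicks for every case (each holds two specimens), leaving it resting in that click. Leave the other things on the bench where they are.

Things in the scene. Friction and masses are not known exactly. Their poses are not given: they have to be found in the camera images.
- grip_a (a point): light grey ball knob, 22 mm across, on a short 10 mm stem in the middle of the black lid of specimen case a; the point is the ball's centre, 15 mm above the lid's top and 65 mm above the underside of a shut case. z points up out of the lid, -x to the lid's front. The lid (90 x 84 x 9 mm) hinges along its +x edge, 42 mm from the knob. A firm pinch hardly lets the lid pivot.
- front_a (a point): middle of the front edge of case a's lid, 44 mm from the knob towards -x; a hidden ball catch is here. Caught: the lid lies flat (within 0.02 rad), the whole case hangs level under the knob; over 15 N there would open it. Not caught: the lid stands about 0.085 rad (7 mm here) open and comes up without the front of the case, which hangs by its hinge. 9 N down here, or 17 N on the knob, snaps it shut.
- mid_a (a point): centre of the black body of specimen case a, 20 mm above its underside; the body is 84 mm (x) by 78 mm (y) by 40 mm tall, 76 mm tall over all with lid and knob; the whole case weighs 0.35 to 0.55 kg (most of it in the body) with its two specimens. x points to the hinge, z up. All cases look alike; two to four are present, never a case stacked on another.
- grip_b (a point): the same ball knob on the lid of specimen case b, if there (None if absent): centre of the ball; axes, sizes, lid and catch as for case a.
- mid_b (a point): centre of the body of specimen case b, if there (None if absent); as for case a.
- grip_c (a point): the same ball knob on the lid of specimen case c, if there (None if absent): centre of the ball; axes, sizes, lid and catch as for case a.
- mid_c (a point): centre of the body of specimen case c, if there (None if absent); as for case a.
- grip_d (a point): the same ball knob on the lid of specimen case d, if there (None if absent): centre of the ball; axes, sizes, lid and catch as for case a.
- mid_d (a point): centre of the body of specimen case d, if there (None if absent); as for case a.
- tray_floor (a point): middle of the floor of the infeed tray, a fixed shallow aluminium tray; inside 236 mm (x) by 220 mm (y), floor 4 mm above the bench, walls 8 mm high above the floor and 5 mm thick. Four cases fit in two rows of two, set square to the tray. z up.
- dial (a joint): the black counter dial on the grey counter box (130 x 130 x 46 mm, fixed), turning about the vertical: 0 at its zero stop, growing clockwise seen from above; one click every 24 degrees (0.4189 rad), eleven rests, the last at 4.189 rad with a stop. A click takes about 0.06 N m; let go, the dial springs into the nearest rest. White ticks mark the rests, the thickest is zero.
- dial_grip (a point): on the dial's axis, 70 mm above the bench, at the middle of its upright bar grip (50 mm long, 14 mm thick, 32 mm tall, its top 16 mm above this point), which stands on a round skirt (58 mm across, its top 54 mm above the bench). x points along the bar to the end with the white pointer line; pinch across y.
- mug: bystander: white mug, 80 mm wide and 95 mm tall; origin under its middle. Leave alone.
- jar: bystander: clear jar, 60 mm wide, 90 mm tall; origin under its middle. Leave alone.
- tape: bystander: empty roll core lying flat, 60 mm wide and 20 mm high; origin under its middle. Leave alone.
- coupon: bystander: flat steel test coupon 90 x 20 x 6 mm with a narrowed waist; origin under its middle. Leave alone.
- driver: bystander: screwdriver lying flat; origin under its middle. Leave alone.
Not all that is in view belongs to the job. What is shaped like the part that bears grip_b but pink is not meant.

How it is judged:
By the outcome, as a careful person would: the job done as asked, in the order asked, and still so for the second after the job is handed in, with the robot touching nothing.
Of case_b, case_c, case_d only 1 to 3 are there at a start; the rules pass over those that are not, and their reading is None.
At some moment in a run one of case_a, case_b, case_c, case_d may be knocked a few centimetres aside while the robot is not near it.
Once in a run the grip may slacken for a moment while it holds something.
It also fails if it takes over 210 s, if anything falls off the work surface, if the arm or the gripper's body presses on something with over 40 N, if the wrist force passes 120 N, or if a joint passes its speed limit or range.

## Working session

There is one attempt and no reset: what is moved stays moved. The work goes in short steps, Python scripts to look and compute and a tool call to move; the robot and the scene stay as the last step left them, time stands still between calls to the robot, and variables do not carry over. Pictures are saved under pics/ and viewed, and the job is handed in when it is done.

Besides the shell and the picture viewer there is one more tool, called after ">>>" as a command line: name --argument value ..., lists and objects as JSON in quotes. drive_tool: Moves the arm, as the interface text tells. Its arguments: {"type":"object","properties":{"deltas":{"type":"string"}},"required":["deltas"]}

```bash
mkdir -p pics; cat > h.py <<'E'
import numpy as np, cv2
from cell import ctrl, imaging, models
def f_of(p): return 200/np.tan(np.radians(p["vfov"])/2)
def px2w(p,u,v,z=None):
    f=f_of(p)
    if z is None:
        z=p["range_z"][int(round(v)),int(round(u))]
    c=np.array([(u-p["cx"])/f*z,(v-p["cy"])/f*z,z,1.0])
    return (p["extrinsics"]@c)[:3]
def px2plane(p,u,v,h):
    f=f_of(p);E=p["extrinsics"]
    d=E[:3,:3]@np.array([(u-p["cx"])/f,(v-p["cy"])/f,1.0]);o=E[:3,3]
    return o+d*(h-o[2])/d[2]
def w2px(p,w):
    f=f_of(p);c=np.linalg.inv(p["extrinsics"])@np.append(w,1.0)
    return np.array([p["cx"]+f*c[0]/c[2],p["cy"]+f*c[1]/c[2]])
def save(p,n): cv2.imwrite("pics/"+n,cv2.cvtColor(p["color"],cv2.COLOR_RGB2BGR))
E
python3 - <<'E'
from h import *
print(ctrl.read_state())
for n in ["scene","side","wrist"]:
    p=imaging.get_image(n); save(p,n+"0.png"); print(n,p["vfov"],p["cx"],p["cy"],p["extrinsics"].round(3).tolist())
    for t in ["grip_a","mid_a","front_a","tray_floor","dial_grip","dial"]:
        print(t,[(np.round(d["point"]).tolist(),round(d["score"],2),px2w(p,*d["point"]).round().tolist()) for d in models.landmark_of(p,t)])
E
```

```text
{'clock': 0.0, 'qpos': array([-1.21876682,  0.62936013,  0.03845817,  1.51833827, -0.02701687,
        0.99632631, -0.02004059]), 'qd': array([ 0.00023328, -0.00097103,  0.00115977,  0.00010853,  0.00126635,
        0.00091266, -0.00024937]), 'tau': array([ 9.30568058e-04, -5.63389993e+01,  1.22667264e+00, -1.93449247e+01,
        1.10585382e-02,  1.05439566e-02, -1.01873854e-05]), 'eef_pos': array([263.48118885, 593.52515138, 230.38982911]), 'tool_rot': array([-3.13967911e+00,  2.10664403e-05,  2.72370095e+00]), 'force': array([ 0.2177842 ,  0.15351321, -0.29030233]), 'torque': array([ 0.01033298, -0.01540467,  0.00444077]), 'width': 85.45785587082513}
scene 49.475140475815486 320.68090295263346 200.3285389175229 [[0.749, 0.445, -0.492, 1100.301], [0.663, -0.49, 0.566, -533.091], [0.011, -0.75, -0.661, 831.435], [0.0, 0.0, 0.0, 1.0]]
grip_a [([362.0, 112.0], 0.87, [325.0, 573.0, 63.0]), ([340.0, 155.0], 0.86, [445.0, 307.0, 76.0]), ([354.0, 207.0], 0.71, [617.0, 155.0, 73.0]), ([388.0, 175.0], 0.7, [608.0, 323.0, 75.0]), ([299.0, 137.0], 0.61, [279.0, 304.0, 66.0]), ([436.0, 214.0], 0.58, [792.0, 274.0, 73.0]), ([307.0, 179.0], 0.56, [451.0, 154.0, 76.0])]
mid_a [([386.0, 185.0], 0.87, [613.0, 310.0, 51.0]), ([363.0, 122.0], 0.87, [352.0, 546.0, 43.0]), ([306.0, 196.0], 0.84, [474.0, 124.0, 49.0]), ([352.0, 221.0], 0.77, [632.0, 130.0, 51.0]), ([433.0, 224.0], 0.74, [794.0, 265.0, 46.0]), ([298.0, 149.0], 0.67, [304.0, 274.0, 49.0]), ([339.0, 169.0], 0.63, [466.0, 280.0, 49.0])]
front_a [([301.0, 178.0], 0.56, [417.0, 164.0, 54.0])]
tray_floor [([192.0, 316.0], 0.56, [531.0, -303.0, 4.0])]
dial_grip [([294.0, 253.0], 0.74, [621.0, -72.0, 87.0])]Traceback (most recent call last):
  File "<stdin>", line 6, in <module>
ValueError: it knows: coupon, dial_grip, driver, front, grip, jar, mid, mug, tape, tray_floor
```

View pics/scene0.png

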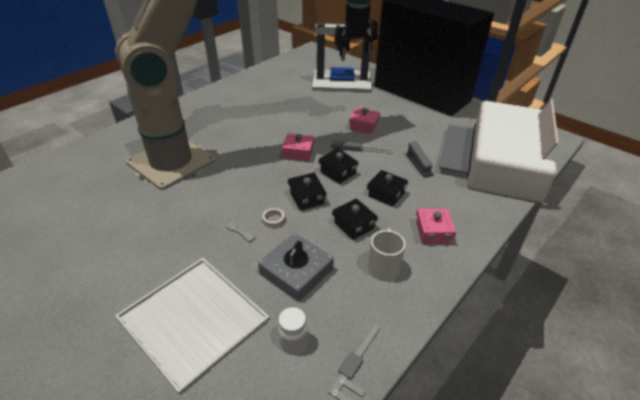

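```bash
python3 - <<'E'
from h import *
for n in ["side","wrist"]:
    p=imaging.get_image(n); save(p,n+"0.png"); print(n,p["vfov"],p["cx"],p["cy"],p["extrinsics"].round(3).tolist())
    for t in ["grip_a","mid_a","front_a","tray_floor","dial_grip"]:
        print(t,[(np.round(d["point"]).tolist(),round(d["score"],2),px2w(p,*d["point"]).round().tolist()) for d in models.landmark_of(p,t)])
E
```

```text
side 53.153345699975304 324.56128339271106 200.25658706017992 [[0.978, -0.117, 0.173, 369.616], [-0.208, -0.627, 0.751, -656.142], [0.02, -0.77, -0.637, 751.078], [0.0, 0.0, 0.0, 1.0]]
grip_a [([233.0, 131.0], 0.92, [328.0, 572.0, 62.0]), ([218.0, 176.0], 0.84, [279.0, 302.0, 73.0]), ([272.0, 171.0], 0.83, [430.0, 305.0, 70.0]), ([345.0, 194.0], 0.77, [614.0, 156.0, 73.0]), ([330.0, 163.0], 0.62, [606.0, 318.0, 69.0]), ([282.0, 202.0], 0.6, [443.0, 156.0, 75.0]), ([393.0, 165.0], 0.56, [793.0, 275.0, 67.0])]
mid_a [([219.0, 191.0], 0.95, [277.0, 264.0, 50.0]), ([274.0, 184.0], 0.93, [433.0, 269.0, 50.0]), ([330.0, 172.0], 0.86, [603.0, 296.0, 50.0]), ([235.0, 142.0], 0.84, [331.0, 535.0, 40.0]), ([344.0, 210.0], 0.79, [605.0, 128.0, 43.0]), ([282.0, 217.0], 0.66, [438.0, 122.0, 50.0]), ([391.0, 178.0], 0.57, [777.0, 236.0, 48.0]), ([438.0, 316.0], 0.44, [722.0, -223.0, 25.0])]
front_a [([269.0, 203.0], 0.55, [409.0, 187.0, 48.0])]
tray_floor [([364.0, 374.0], 0.78, [538.0, -304.0, 5.0])]
dial_grip [([368.0, 252.0], 0.96, [609.0, -71.0, 86.0]), ([364.0, 376.0], 0.16, [537.0, -307.0, 3.0])]
wrist 66.20047982990937 314.66350436818294 194.6729818676637 [[0.405, 0.869, 0.285, 191.321], [0.914, -0.385, -0.126, 626.674], [0.001, 0.311, -0.95, 374.736], [0.0, 0.0, 0.0, 1.0]]
grip_a [([331.0, 236.0], 0.84, [331.0, 584.0, 76.0]), ([88.0, 280.0], 0.81, [271.0, 312.0, 75.0])]
mid_a [([115.0, 259.0], 0.79, [265.0, 337.0, 54.0]), ([328.0, 214.0], 0.75, [315.0, 589.0, 51.0])]
front_a []
tray_floor []
dial_grip []
```

The scene picture shows four black cases (knobs near px 340,155 / 307,179 / 388,175 / 354,207). The three pink look-alikes, at 298,145 / 364,118 / 436,224, are not meant. The tray is at 192,320 and the dial at 294,253.

View pics/side0.png

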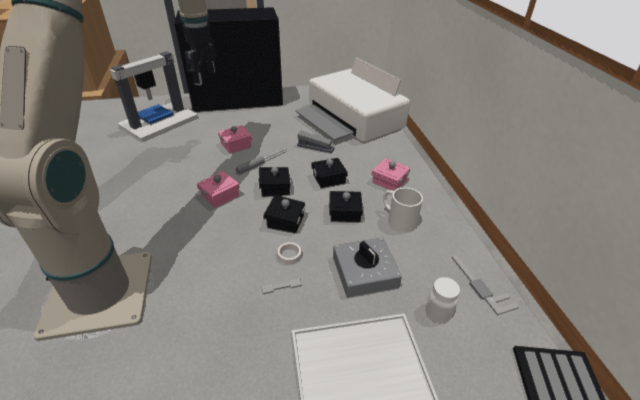

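```bash
python3 - <<'E'
from h import *
p=imaging.get_image("scene")
c=cv2.cvtColor(p["color"],cv2.COLOR_RGB2BGR)
cv2.imwrite("pics/crop1.png",cv2.resize(c[135:255,270:420],None,fx=5,fy=5,interpolation=cv2.INTER_CUBIC))
cv2.imwrite("pics/crop2.png",cv2.resize(c[220:320,230:360],None,fx=6,fy=6,interpolation=cv2.INTER_CUBIC))
p=imaging.get_image("side")
c=cv2.cvtColor(p["color"],cv2.COLOR_RGB2BGR)
cv2.imwrite("pics/crop3.png",cv2.resize(c[140:240,250:410],None,fx=5,fy=5,interpolation=cv2.INTER_CUBIC))
cv2.imwrite("pics/crop4.png",cv2.resize(c[215:305,310:430],None,fx=6,fy=6,interpolation=cv2.INTER_CUBIC))
E
```

```text
(no output)
```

View pics/crop1.png

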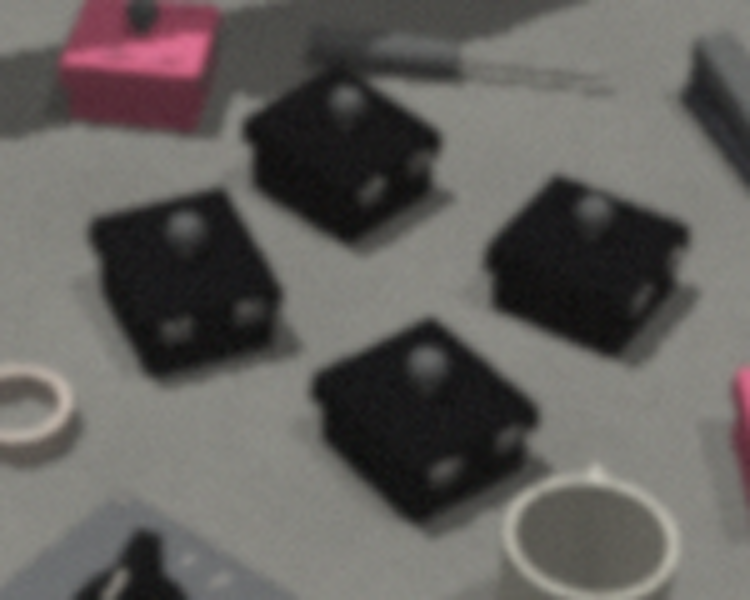

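View pics/crop2.png

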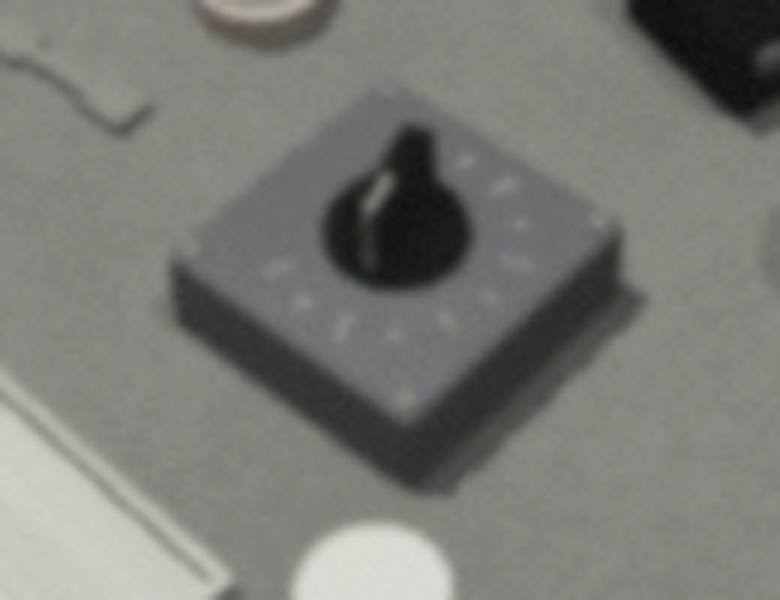

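View pics/crop3.png

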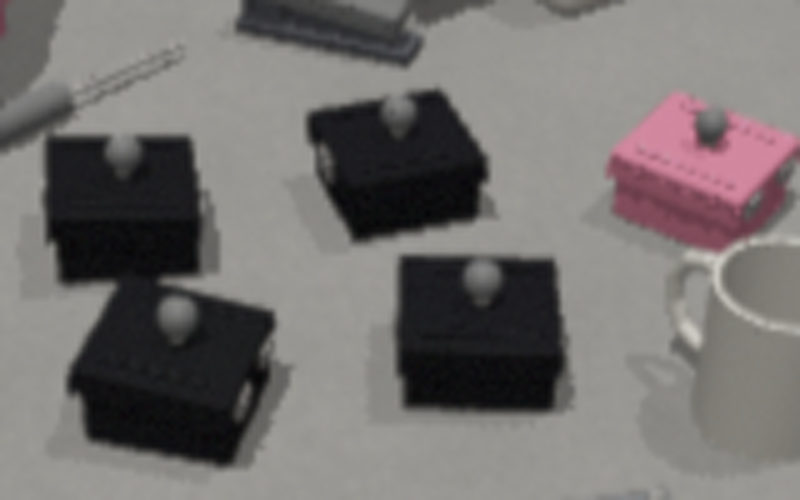

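View pics/crop4.png

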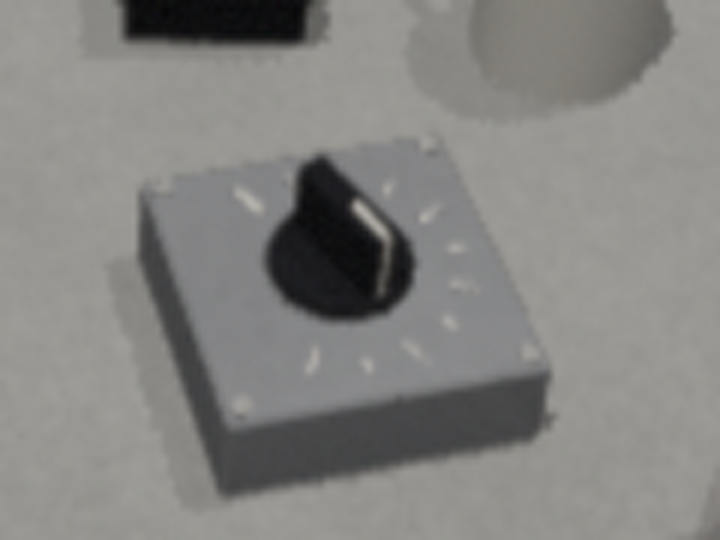

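All four black cases are confirmed, against three pink look-alikes. The silver pairs look like hinge knuckles. I'll move the wrist camera over the cases.

>>> drive_tool --deltas "-0.05 -0.028 -0.015 0 0.085; -0.1 -0.056 -0.03 0 0.085; -0.15 -0.084 -0.045 0 0.085; -0.2 -0.112 -0.06 0 0.085; -0.25 -0.14 -0.075 0 0.085; -0.3 -0.168 -0.09 0 0.085; -0.35 -0.196 -0.1 0 0.085; -0.387 -0.216 -0.1 0 0.085; -0.387 -0.216 -0.1 0 0.085; -0.387 -0.216 -0.1 0 0.085"

```text
clock: 2.25
eef_pos: [529.3, 240.3, 331.2]
tool_rot: [3.141, -0.001, 2.724]
force: [0.1, 0.5, 0.7]
width: 85.1
```

```bash
python3 - <<'E'
from h import *
s=ctrl.read_state(); print(s["clock"],s["eef_pos"],s["tool_rot"],s["force"],s["qpos"].round(2))
p=imaging.get_image("wrist"); save(p,"w1.png")
for t in ["grip_a","mid_a","front_a","dial_grip","tray_floor"]:
    print(t,[(np.round(d["point"]).tolist(),round(d["score"],2),px2w(p,*d["point"]).round().tolist()) for d in models.landmark_of(p,t)])
np.savez("w1.npz",**{k:p[k] for k in p})
E
```

```text
2.25 [529.30215605 240.33909796 331.19887776] [ 3.14114142e+00 -9.90353622e-04  2.72421626e+00] [0.13520189 0.49225418 0.66770787] [-0.53  0.43  0.09  1.58 -0.04  1.13  0.72]
grip_a [([394.0, 182.0], 0.81, [603.0, 326.0, 76.0]), ([408.0, 299.0], 0.75, [555.0, 276.0, 356.0]), ([338.0, 66.0], 0.71, [439.0, 312.0, 80.0]), ([231.0, 127.0], 0.7, [450.0, 160.0, 79.0]), ([289.0, 234.0], 0.64, [616.0, 163.0, 76.0])]
mid_a [([400.0, 280.0], 0.95, [770.0, 284.0, 51.0]), ([335.0, 65.0], 0.74, [436.0, 309.0, 80.0]), ([294.0, 222.0], 0.69, [611.0, 172.0, 51.0]), ([237.0, 122.0], 0.59, [448.0, 169.0, 71.0])]
front_a [([234.0, 89.0], 0.94, [409.0, 180.0, 57.0])]
dial_grip [([162.0, 281.0], 0.81, [604.0, -36.0, 87.0])]
tray_floor [([29.0, 276.0], 0.8, [532.0, -310.0, 5.0])]
```

View pics/w1.png

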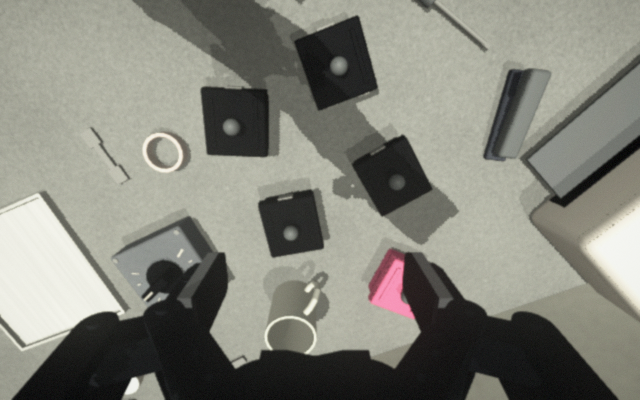

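The wrist picture shows four black cases: P1 (338,66), P2 (231,127), P3 (394,182), P4 (290,232). The pink one at (395,285) is half hidden, and the tray is at left. Next I'll fit the lids.

```bash
cat >> h.py <<'E'
def cloud(p):
    f=f_of(p);z=p["range_z"].astype(float);v,u=np.mgrid[0:400,0:640]
    c=np.stack([(u-p["cx"])/f*z,(v-p["cy"])/f*z,z,np.ones_like(z)],-1)
    return (c@p["extrinsics"].T)[...,:3]
def case_fit(p,xy,zb=0,R=75):
    """xy approx knob; fit lid; returns knob, lid center, yaw mod 90, tilt"""
    W=cloud(p);C=p["color"].astype(int)
    d=np.hypot(W[...,0]-xy[0],W[...,1]-xy[1]);ok=(p["range_z"]>0)
    k=ok&(d<22)&(W[...,2]>zb+62)&(W[...,2]<zb+90)
    kp=W[k]
    # sphere fit r=11
    from scipy.optimize import least_squares
    knob=None
    if len(kp)>8:
        r=least_squares(lambda q:np.linalg.norm(kp-q,axis=1)-11,[kp[:,0].mean(),kp[:,1].mean(),kp[:,2].max()-11],loss="soft_l1",f_scale=1.5)
        knob=r.x
    l=ok&(d<R)&(W[...,2]>zb+40)&(W[...,2]<zb+61)&(C.max(-1)<75)
    n,lab,st,cen=cv2.connectedComponentsWithStats(l.astype(np.uint8))
    i=1+np.argmax(st[1:,4]); l=lab==i
    P=W[l]
    rect=cv2.minAreaRect(P[:,:2].astype(np.float32))
    # plane
    A=np.c_[P[:,:2]-P[:,:2].mean(0),np.ones(len(P))]
    w=np.ones(len(P))
    for _ in range(10):
        s=np.linalg.lstsq(A*w[:,None],P[:,2]*w,rcond=None)[0]; r=P[:,2]-A@s; w=1/(1+(r/2)**2)
    g=(P[np.abs(r)<4]).shape
    return dict(knob=None if knob is None else knob.round(1),nk=len(kp),rect=rect,grad=s[:2].round(3),zmid=round(s[2],1),n=len(P))
E
python3 - <<'E'
from h import *
p=dict(np.load("w1.npz"))
for xy in [(439,312),(450,160),(603,326),(616,163)]:
    print(case_fit(p,xy))
W=cloud(p); 
c=cv2.cvtColor(p["color"],cv2.COLOR_RGB2BGR)
cv2.imwrite("pics/w1c.png",cv2.resize(c[10:265,190:440],None,fx=2.3,fy=2.3,interpolation=cv2.INTER_CUBIC))
E
```

```text
{'knob': array([438.1, 313.4,  69.2]), 'nk': 276, 'rect': ((435.6542663574219, 313.0619812011719), (83.16736602783203, 90.31510925292969), 86.37628173828125), 'grad': array([-0.084,  0.006]), 'zmid': np.float64(54.5), 'n': 4667}
{'knob': array([449.3, 158. ,  69.1]), 'nk': 238, 'rect': ((446.5386962890625, 160.5818634033203), (82.53363800048828, 89.29899597167969), 63.723114013671875), 'grad': array([-0.074,  0.035]), 'zmid': np.float64(54.6), 'n': 3940}
{'knob': array([607.4, 330. ,  65.9]), 'nk': 204, 'rect': ((606.072998046875, 329.7521057128906), (89.72969818115234, 83.7906265258789), 7.224641799926758), 'grad': array([0.003, 0.001]), 'zmid': np.float64(50.9), 'n': 3339}
{'knob': array([617.6, 163.2,  65.9]), 'nk': 176, 'rect': ((615.6024169921875, 164.63308715820312), (82.26830291748047, 88.60661315917969), 76.7742691040039), 'grad': array([ 0.003, -0.002]), 'zmid': np.float64(50.9), 'n': 2824}
```

View pics/w1c.png

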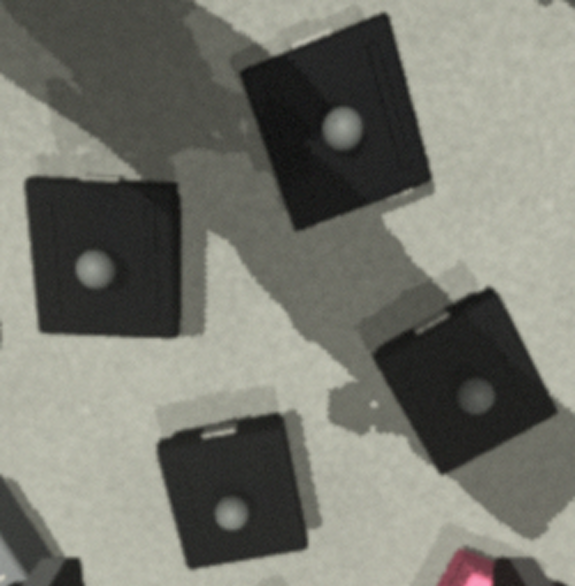

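P1 and P2 clearly stand open by 0.08 rad, with their fronts towards -x. P3 and P4 look flat and will be tugged. Now the tray and dial from the scene camera.

```bash
cat >> h.py <<'E'
def tray_fit(p):
    W=cloud(p);C=p["color"].astype(int)
    m=(p["range_z"]>0)&(np.hypot(W[...,0]-535,W[...,1]+305)<185)&(C.min(-1)>165)&(W[...,2]<30)
    m=cv2.morphologyEx(m.astype(np.uint8),cv2.MORPH_CLOSE,np.ones((7,7)))
    n,lab,st,cen=cv2.connectedComponentsWithStats(m)
    i=1+np.argmax(st[1:,4]);l=(lab==i)&(p["range_z"]>0)
    return cv2.minAreaRect(W[l][:,:2].astype(np.float32)),l.sum(),np.percentile(W[l][:,2],[5,50,95])
E
python3 - <<'E'
from h import *
p=imaging.get_image("scene");print(tray_fit(p))
np.savez("s1.npz",**{k:p[k] for k in p})
W=cloud(p)
m=(np.abs(W[...,2]-46)<6)&(np.hypot(W[...,0]-612,W[...,1]+60)<110)
print("box",cv2.minAreaRect(W[m][:,:2].astype(np.float32)),m.sum())
m=(W[...,2]>75)&(W[...,2]<95)&(np.hypot(W[...,0]-612,W[...,1]+60)<60)
print("bar",cv2.minAreaRect(W[m][:,:2].astype(np.float32)),m.sum())
for t in ["tape","coupon","jar","mug","driver"]:
    print(t,[(np.round(d["point"]).tolist(),round(d["score"],2),px2w(p,*d["point"]).round().tolist()) for d in models.landmark_of(p,t)])
c=cv2.cvtColor(p["color"],cv2.COLOR_RGB2BGR)
cv2.imwrite("pics/tray1.png",cv2.resize(c[250:395,105:280],None,fx=4,fy=4))
E
```

```text
(((529.6707153320312, -302.7381286621094), (234.91943359375, 254.0537872314453), 88.2743148803711), np.int64(9878), array([-0.03285556,  2.49931316,  9.0973673 ]))
box ((611.9044189453125, -59.44719696044922), (131.05606079101562, 131.23422241210938), 2.010272264480591) 1982
bar ((612.2744750976562, -59.59620666503906), (14.335380554199219, 50.11806869506836), 19.979883193969727) 127
tape [([271.0, 220.0], 0.54, [436.0, 26.0, 2.0])]
coupon [([239.0, 235.0], 0.65, [412.0, -70.0, -3.0])]
jar [([293.0, 342.0], 0.96, [760.0, -219.0, 50.0])]
mug [([385.0, 269.0], 0.9, [786.0, 62.0, 41.0]), ([388.0, 176.0], 0.3, [609.0, 321.0, 75.0])]
driver [([360.0, 150.0], 0.79, [413.0, 453.0, 4.0])]
```

View pics/tray1.png

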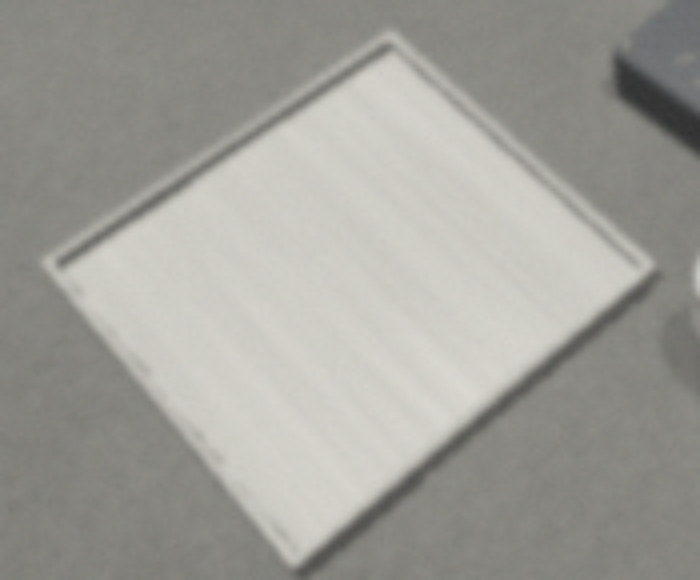

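```bash
python3 - <<'E'
from h import *
p=dict(np.load("s1.npz"))
q=np.array([(393,30),(660,264),(296,572),(43,262)])/4+np.array([105,250])
Q=np.array([px2plane(p,u,v,12) for u,v in q])[:,:2];print(Q.round(1),Q.mean(0))
for i in range(4):
    d=Q[(i+1)%4]-Q[i];print(np.linalg.norm(d),np.degrees(np.arctan2(d[1],d[0])))
E
```

```text
[[ 417.5 -186.8]
 [ 662.5 -192.6]
 [ 657.8 -424.3]
 [ 411.7 -416.3]] [ 537.37164191 -305.01250687]
245.0538924622479 -1.352719443027347
231.69423756257163 -91.18073842314575
246.21900128788732 178.13978778642982
229.5128182241432 88.5324481838436
```

Tray fit: centre (537.3,-305), yaw -1.5°, and the sizes match the given ones. Plan: P2 to S1 (480,-355.5), P1 to S2 (592,-358.5), P4 to S4 (594.7,-254.5), P3 to S3 (482.7,-251.5). First I'll tug and snap P2.

```bash
cat >> h.py <<'E'
def rel(x,y,z,yaw_deg=None,s=None):
    s=s or ctrl.read_state()
    th=s["tool_rot"][2];e=s["eef_pos"];d=np.array([x,y,z])-e
    tx=np.array([np.cos(th),np.sin(th)]);ty=np.array([np.sin(th),-np.cos(th)])
    t=0
    if yaw_deg is not None:
        t=-(yaw_deg-np.degrees(th)); t=(t+90)%180-90
    print("rel x %.4f y %.4f z %.4f turn %.1f  (dist %.0f) yaw now %.1f"%(d[:2]@tx/1e3,d[:2]@ty/1e3,-d[2]/1e3,t,np.linalg.norm(d),np.degrees(th)))
def st():
    s=ctrl.read_state();print(round(s["clock"],2),s["eef_pos"].round(1),np.degrees(s["tool_rot"]).round(1),"F",s["force"].round(1),"T",s["torque"].round(2),"w",round(s["width"],1),"q",s["qpos"].round(2))
E
python3 - <<'E'
from h import *
st(); rel(449.3,158,100,153.7); rel(449.3,158,57,153.7); rel(420.6,172.2,70,153.7)
E
```

```text
2.85 [529.7 239.8 331.3] [180.   -0.  156.1] F [-0.5 -0.7 -0.6] T [ 0.04  0.03 -0.01] w 85.2 q [-0.53  0.43  0.09  1.58 -0.04  1.13  0.72]
rel x 0.0403 y -0.1074 z 0.2313 turn 2.4  (dist 258) yaw now 156.1
rel x 0.0403 y -0.1074 z 0.2743 turn 2.4  (dist 297) yaw now 156.1
rel x 0.0723 y -0.1060 z 0.2613 turn 2.4  (dist 291) yaw now 156.1
```

>>> drive_tool --deltas "0.012 -0.018 0.043 2.4 0; 0.024 -0.035 0.087 2.4 0; 0.036 -0.053 0.13 2.4 0; 0.048 -0.07 0.174 2.4 0; 0.06 -0.088 0.217 2.4 0; 0.0723 -0.106 0.255 2.4 0; 0.0723 -0.106 0.2613 2.4 0; 0.0723 -0.106 0.2613 2.4 0; 0.0723 -0.106 0.2613 2.4 0; 0.0723 -0.106 0.2613 2.4 0"

```text
clock: 4.1
eef_pos: [422.1, 172.9, 71.1]
tool_rot: [3.139, 0.002, 2.682]
force: [0.4, -0.1, -0.7]
width: -0.0
```

```bash
python3 - <<'E'
from h import *
st()
p=imaging.get_image("wrist"); save(p,"w2.png")
E
```

```text
4.1 [422.1 172.9  71.1] [1.799e+02 1.000e-01 1.537e+02] F [ 0.4 -0.1 -0.7] T [ 0.02 -0.01  0.  ] w -0.0 q [-0.48  0.64  0.04  2.18 -0.09  0.31  0.75]
```

View pics/w2.png

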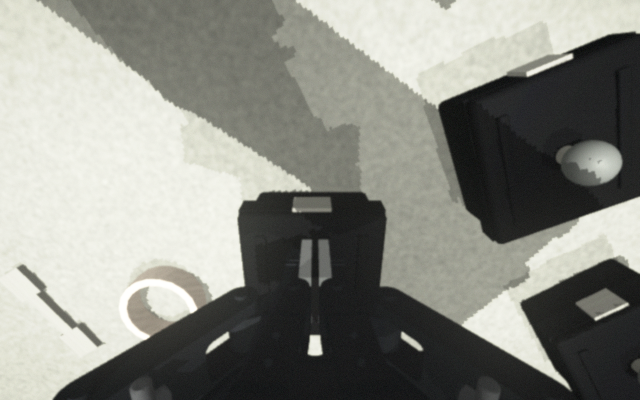

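The shut fingers are over P2's front edge, by its latch plate at (312,205). I'll press slowly.

>>> drive_tool --deltas "0 0 0.008 0 0; 0 0 0.013 0 0; 0 0 0.016 0 0; 0 0 0.018 0 0; 0 0 0.019 0 0; 0 0 0.019 0 0"

```text
clock: 4.9
eef_pos: [420.7, 172.0, 50.9]
tool_rot: [-3.141, -0.0, 2.682]
force: [0.7, 0.1, -0.4]
width: 0.2
```

>>> drive_tool --deltas "0 0 0.001 0 0; 0 0 0.0015 0 0; 0 0 0.0015 0 0"

```text
clock: 5.28
eef_pos: [420.8, 172.1, 49.9]
tool_rot: [3.141, 0.0, 2.682]
force: [-0.9, 0.4, 5.2]
width: 0.5
```

>>> drive_tool --deltas "0 0 0.001 0 0; 0 0 0.0015 0 0; 0 0 0.0015 0 0"

```text
clock: 5.65
eef_pos: [420.8, 172.2, 49.4]
tool_rot: [3.141, 0.001, 2.682]
force: [-2.9, -1.5, 18.5]
width: 0.1
```

P2 snapped: the surface was rigid at 18 N. Next I'll pinch its knob.

>>> drive_tool --deltas "0 0 -0.02 0 0; 0 0 -0.045 0 0.02; -0.015 0 -0.048 0 0.045; -0.029 0 -0.048 0 0.045; -0.029 0 -0.048 0 0.045; -0.029 0 -0.048 0 0.045; -0.029 0 -0.025 0 0.045; -0.029 0 -0.005 0 0.045; -0.029 0 -0.005 0 0.045"

```text
clock: 6.78
eef_pos: [444.9, 159.0, 51.6]
tool_rot: [-3.139, -0.003, 2.682]
force: [-0.6, 0.4, 0.3]
width: 45.0
```

```bash
python3 - <<'E'
from h import *
st()
p=imaging.get_image("wrist"); save(p,"w3.png")
E
```

```text
6.78 [444.9 159.   51.6] [-179.8   -0.2  153.7] F [-0.6  0.4  0.3] T [ 0.01 -0.03 -0.03] w 45.0 q [-0.43  0.7   0.04  2.14 -0.08  0.31  0.79]
```

View pics/w3.png

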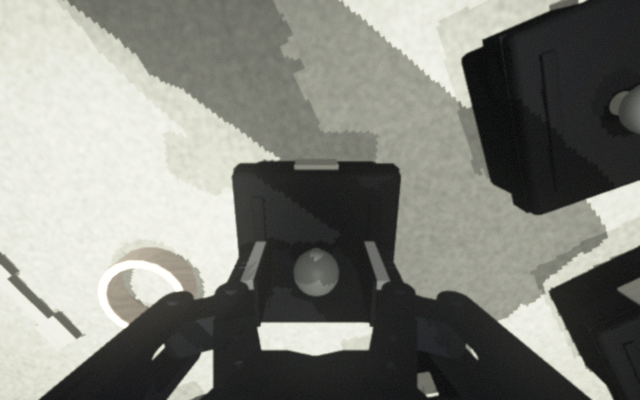

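The knob (316,272) sits centred between the pads. Close, then tug by lifting 10 mm.

>>> drive_tool --deltas "-0.001 0 -0.0015 0 0.02; -0.001 0 -0.0015 0 0; -0.001 0 -0.0015 0 0; -0.001 0 -0.0015 0 0; -0.001 0 -0.005 0 0; -0.001 0 -0.01 0 0; -0.001 0 -0.0115 0 0; -0.001 0 -0.0115 0 0; -0.001 0 -0.0115 0 0"

```text
clock: 7.95
eef_pos: [447.4, 158.8, 64.4]
tool_rot: [-3.141, -0.0, 2.682]
force: [0.1, 0.8, -8.6]
width: 18.6
```

```bash
python3 - <<'E'
from h import *
st()
for n in ["side","scene"]:
    p=imaging.get_image(n); c=cv2.cvtColor(p["color"],cv2.COLOR_RGB2BGR)
    u,v=w2px(p,[447,160,40]).astype(int)
    cv2.imwrite(f"pics/{n}_p2.png",cv2.resize(c[v-45:v+45,u-60:u+60],None,fx=5,fy=5,interpolation=cv2.INTER_CUBIC))
E
```

```text
7.95 [447.4 158.8  64.4] [-180.    -0.   153.7] F [ 0.1  0.8 -8.6] T [ 0.01 -0.01 -0.04] w 18.6 q [-0.43  0.67  0.04  2.13 -0.08  0.34  0.79]
```

View pics/side_p2.png

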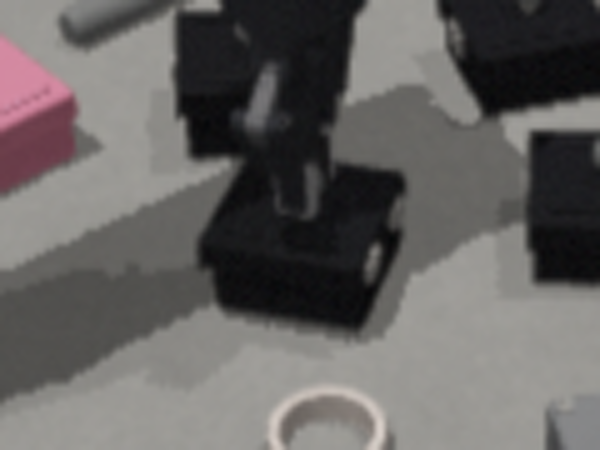

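View pics/scene_p2.png

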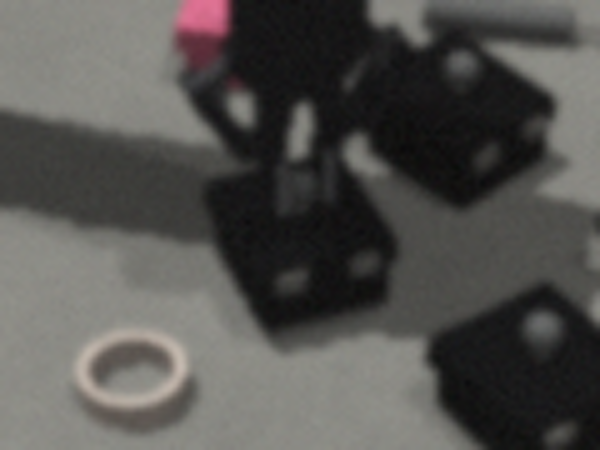

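>>> drive_tool --deltas "0 0 -0.002 0 0; 0 0 -0.002 0 0; 0 0 -0.002 0 0"

```text
clock: 8.43
eef_pos: [447.6, 158.8, 66.5]
tool_rot: [3.142, 0.0, 2.682]
force: [0.3, -0.4, -5.6]
width: 18.1
```

```bash
python3 - <<'E'
from h import *
st(); rel(470,100,90,178.5); rel(470,-230,90,178.5);rel(480,-355.5,90,178.5); 
E
```

```text
8.43 [447.6 158.8  66.5] [180.    0.  153.7] F [ 0.3 -0.4 -5.6] T [-0.05 -0.02  0.01] w 18.1 q [-0.43  0.67  0.04  2.13 -0.08  0.34  0.79]
rel x -0.0462 y -0.0428 z -0.0235 turn -24.8  (dist 67) yaw now 153.7
rel x -0.1926 y -0.3385 z -0.0235 turn -24.8  (dist 390) yaw now 153.7
rel x -0.2572 y -0.4466 z -0.0235 turn -24.8  (dist 516) yaw now 153.7
```

>>> drive_tool --deltas "-0.02 -0.02 -0.0235 -5 0; -0.0462 -0.0428 -0.0235 -10 0; -0.065 -0.08 -0.0235 -15 0; -0.087 -0.125 -0.0235 -20 0; -0.108 -0.168 -0.0235 -24.8 0; -0.129 -0.21 -0.0235 -24.8 0; -0.15 -0.253 -0.0235 -24.8 0; -0.171 -0.296 -0.0235 -24.8 0; -0.1926 -0.3385 -0.0235 -24.8 0; -0.225 -0.393 -0.0235 -24.8 0; -0.25 -0.435 -0.0235 -24.8 0; -0.2572 -0.4466 -0.0235 -24.8 0"

```text
clock: 9.93
eef_pos: [478.3, -361.0, 89.6]
tool_rot: [-3.139, -0.0, 3.108]
force: [-0.1, -0.3, -5.6]
width: 18.5
```

```bash
python3 - <<'E'
from h import *
st(); rel(480,-355.5,90,178.5)
p=imaging.get_image("wrist"); save(p,"w4.png")
p=imaging.get_image("side");c=cv2.cvtColor(p["color"],cv2.COLOR_RGB2BGR)
cv2.imwrite("pics/s4.png",cv2.resize(c[230:400,270:480],None,fx=3.5,fy=3.5))
E
```

```text
9.93 [ 478.3 -361.    89.6] [-179.8   -0.   178.1] F [-0.1 -0.3 -5.6] T [ 0.1  -0.01  0.04] w 18.5 q [ 0.73  0.74 -0.21  1.78  0.25  0.64  1.91]
rel x -0.0015 y 0.0056 z -0.0004 turn -0.4  (dist 6) yaw now 178.1
```

View pics/w4.png

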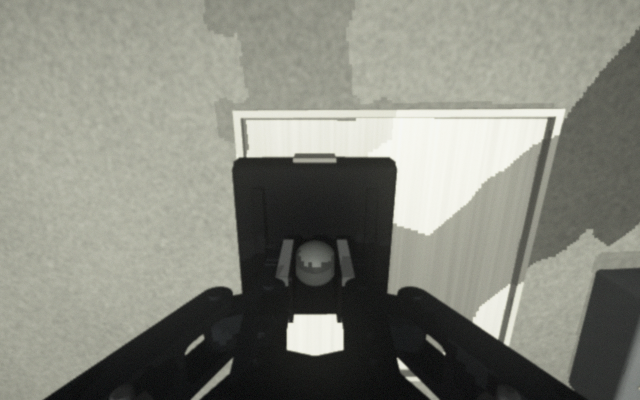

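View pics/s4.png

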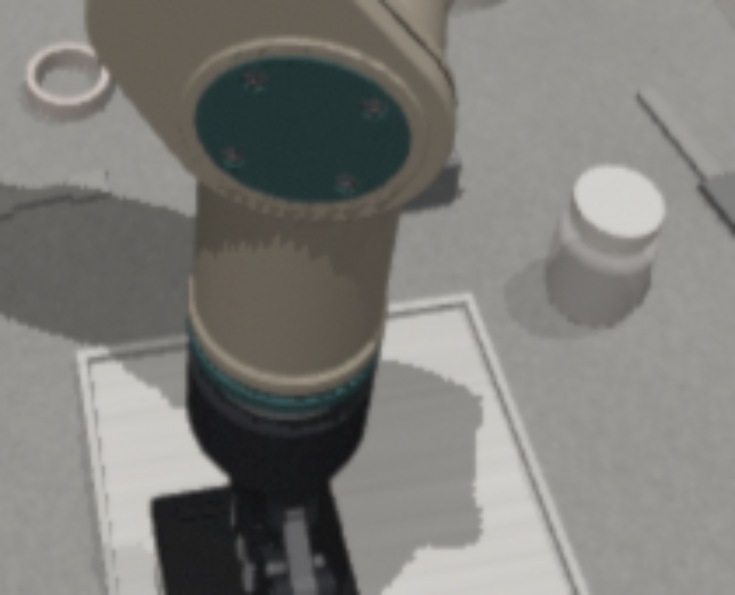

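The case is level in hand and square to the tray wall. I'll correct and lower it.

>>> drive_tool --deltas "0 0 0 0 0; 0 0 0.005 0 0; 0 0 0.015 0 0; 0 0 0.024 0 0; 0 0 0.029 0 0; 0 0 0.031 0 0; 0 0 0.031 0 0"

```text
clock: 10.9
eef_pos: [480.4, -355.4, 59.6]
tool_rot: [-3.142, 0.001, 3.115]
force: [0.9, 1.1, -0.3]
width: 18.6
```

```bash
python3 - <<'E'
from h import *
st(); rel(480,-355.5,57,178.5)
E
```

```text
10.9 [ 480.4 -355.4   59.6] [-180.     0.   178.5] F [ 0.9  1.1 -0.3] T [ 0.37  0.06 -0.04] w 18.6 q [ 0.72  0.79 -0.2   1.8   0.26  0.58  1.9 ]
rel x 0.0004 y -0.0001 z 0.0026 turn -0.0  (dist 3) yaw now 178.5
```

>>> drive_tool --deltas "0 0 0.0005 0 0; 0 0 0.001 0 0; 0 0 0.001 0 0; 0 0 0.001 0 0"

```text
clock: 11.4
eef_pos: [480.4, -355.4, 59.4]
tool_rot: [-3.141, 0.001, 3.115]
force: [-1.6, 3.2, 9.3]
width: 18.3
```

```bash
python3 - <<'E'
from h import *
st(); 
p=imaging.get_image("wrist"); save(p,"w5.png")
E
```

```text
11.4 [ 480.4 -355.4   59.4] [-1.800e+02  1.000e-01  1.785e+02] F [-1.6  3.2  9.3] T [ 0.71  0.41 -0.02] w 18.3 q [ 0.72  0.79 -0.2   1.8   0.26  0.58  1.9 ]
```

View pics/w5.png

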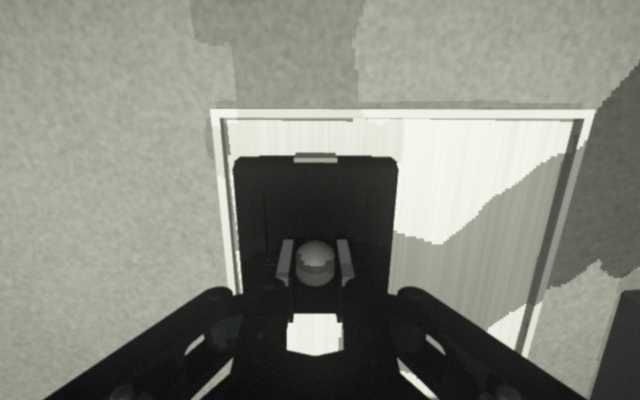

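```bash
python3 - <<'E'
from h import *
p=imaging.get_image("wrist"); W=cloud(p)
for v in (150,200,250,280):
    print(v,[(u,*W[v,u].round(0).astype(int)) for u in range(205,260,5)])
for u in (300,450,520):
    print(u,[(v,*W[v,u].round(0).astype(int)) for v in range(100,165,4)])
for uv in [(214,113),(590,113),(216,112),(588,114)]: print(px2plane(p,*uv,12).round(1))
E
```

```text
150 [(205, np.int64(434), np.int64(-426), np.int64(1)), (210, np.int64(435), np.int64(-423), np.int64(0)), (215, np.int64(433), np.int64(-416), np.int64(13)), (220, np.int64(433), np.int64(-413), np.int64(13)), (225, np.int64(434), np.int64(-412), np.int64(6)), (230, np.int64(434), np.int64(-409), np.int64(5)), (235, np.int64(434), np.int64(-405), np.int64(5)), (240, np.int64(434), np.int64(-402), np.int64(6)), (245, np.int64(434), np.int64(-399), np.int64(5)), (250, np.int64(435), np.int64(-396), np.int64(4)), (255, np.int64(435), np.int64(-393), np.int64(5))]
200 [(205, np.int64(469), np.int64(-431), np.int64(0)), (210, np.int64(469), np.int64(-428), np.int64(1)), (215, np.int64(469), np.int64(-424), np.int64(1)), (220, np.int64(466), np.int64(-417), np.int64(13)), (225, np.int64(466), np.int64(-414), np.int64(12)), (230, np.int64(469), np.int64(-413), np.int64(4)), (235, np.int64(452), np.int64(-395), np.int64(54)), (240, np.int64(452), np.int64(-392), np.int64(55)), (245, np.int64(452), np.int64(-390), np.int64(55)), (250, np.int64(452), np.int64(-387), np.int64(55)), (255, np.in
[... 3202 characters left out ...]
0, np.int64(420), np.int64(-224), np.int64(4)), (124, np.int64(423), np.int64(-224), np.int64(4)), (128, np.int64(425), np.int64(-223), np.int64(4)), (132, np.int64(427), np.int64(-223), np.int64(5)), (136, np.int64(430), np.int64(-223), np.int64(5)), (140, np.int64(433), np.int64(-221), np.int64(4)), (144, np.int64(435), np.int64(-223), np.int64(6)), (148, np.int64(438), np.int64(-221), np.int64(5)), (152, np.int64(440), np.int64(-220), np.int64(4)), (156, np.int64(443), np.int64(-220), np.int64(5)), (160, np.int64(446), np.int64(-220), np.int64(5)), (164, np.int64(449), np.int64(-219), np.int64(4))]
[ 410.4 -413.9   12. ]
[ 416.3 -187.7   12. ]
[ 409.8 -412.6   12. ]
[ 416.8 -188.7   12. ]
```

P2 is flat on the tray floor (lid top z about 54-55, clear of the walls). Release and retreat.

>>> drive_tool --deltas "0 0 -0.001 0 0; 0 0 -0.001 0 0.045; 0 0 -0.001 0 0.045; 0 0 -0.001 0 0.045; 0 0 -0.02 0 0.045; 0 0 -0.06 0 0.045; 0 0 -0.1 0 0.045; 0.03 0.05 -0.14 0 0.045; 0.03 0.09 -0.18 0 0.045; 0.03 0.13 -0.2 0 0.045; 0.03 0.13 -0.2 0 0.045; 0.03 0.13 -0.2 0 0.045"

```text
clock: 13.0
eef_pos: [453.3, -225.5, 258.7]
tool_rot: [-3.14, 0.001, 3.114]
force: [-0.7, 0.2, 0.4]
width: 45.2
```

```bash
python3 - <<'E'
from h import *
st(); 
p=imaging.get_image("wrist"); save(p,"w6.png"); print(case_fit(p,(480,-355),4))
p=imaging.get_image("scene")
for d in models.landmark_of(p,"grip_a"): print(np.round(d["point"]),round(d["score"],2),px2w(p,*d["point"]).round())
for xy in [(438,313),(607,330),(617,163)]: print(case_fit(p,xy))
E
```

```text
13.0 [ 453.3 -225.5  258.7] [-179.9    0.   178.4] F [-0.7  0.2  0.4] T [ 0.05 -0.02  0.04] w 45.2 q [ 0.62  0.4  -0.3   1.87  0.15  0.89  1.79]
{'knob': array([ 479.9, -355.1,   69.8]), 'nk': 307, 'rect': ((477.3752746582031, -353.9122314453125), (82.80622100830078, 89.1688003540039), 88.60215759277344), 'grad': array([ 0.002, -0.003]), 'zmid': np.float64(54.9), 'n': 4791}
[339. 154.] 0.73 [440. 310.  76.]
[298. 135.] 0.72 [273. 306.  70.]
[436. 216.] 0.68 [792. 275.  67.]
[151. 300.] 0.66 [ 485. -358.   77.]
[364. 112.] 0.6 [337. 571.  66.]
[389. 178.] 0.59 [613. 320.  70.]
[354. 208.] 0.56 [620. 151.  74.]
{'knob': array([437.4, 310.8,  67.2]), 'nk': 40, 'rect': ((437.74456787109375, 310.0227355957031), (86.31241607666016, 95.78988647460938), 85.95142364501953), 'grad': array([-0.094,  0.005]), 'zmid': np.float64(51.5), 'n': 541}
{'knob': array([606.5, 327. ,  62.8]), 'nk': 42, 'rect': ((607.7113037109375, 326.22698974609375), (90.80896759033203, 86.72237396240234), 7.265014171600342), 'grad': array([-0.006,  0.001]), 'zmid': np.float64(48.3), 'n': 568}
{'knob': array([616.9, 160.7,  63.3]), 'nk': 50, 'rect': ((617.6246948242188, 159.3905792236328), (85.8548583984375, 93.37529754638672), 75.6926498413086), 'grad': array([-0.003,  0.007]), 'zmid': np.float64(48.4), 'n': 737}
```

View pics/w6.png

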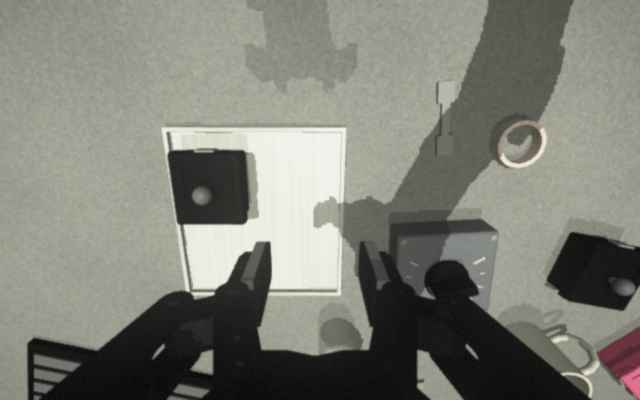

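P2 lies flat and caught in the tray, and the others have not moved. Next is P1.

```bash
python3 - <<'E'
from h import *
rel(406,315.5,100,176.4)
E
```

```text
rel x 0.0625 y 0.5399 z 0.1574 turn 1.9  (dist 566) yaw now 178.3
```

>>> drive_tool --deltas "0.006 0.05 0.02 1.9 0; 0.012 0.1 0.04 1.9 0; 0.018 0.15 0.06 1.9 0; 0.025 0.21 0.08 1.9 0; 0.031 0.27 0.1 1.9 0; 0.037 0.33 0.11 1.9 0; 0.043 0.39 0.12 1.9 0; 0.05 0.45 0.13 1.9 0; 0.058 0.5 0.145 1.9 0; 0.0625 0.54 0.1574 1.9 0; 0.0625 0.54 0.1574 1.9 0; 0.0625 0.54 0.1574 1.9 0"

```text
clock: 14.65
eef_pos: [405.7, 315.2, 99.9]
tool_rot: [-3.139, -0.001, 3.08]
force: [0.3, -1.1, 0.6]
width: 0.0
```

```bash
python3 - <<'E'
from h import *
st(); 
p=imaging.get_image("wrist"); save(p,"w7.png"); print(case_fit(p,(438,313)))
rel(406,315.5,62,176.4)
E
```

```text
14.65 [405.7 315.2  99.9] [-1.799e+02 -1.000e-01  1.765e+02] F [ 0.3 -1.1  0.6] T [-0.03  0.04  0.04] w 0.0 q [-0.59  0.64 -0.18  2.01  0.22  0.52  0.57]
{'knob': None, 'nk': 0, 'rect': ((427.5536804199219, 314.1051330566406), (84.19314575195312, 80.47916412353516), 86.18048095703125), 'grad': array([-0.073,  0.005]), 'zmid': np.float64(56.3), 'n': 9032}
rel x 0.0000 y 0.0007 z 0.0382 turn 0.0  (dist 38) yaw now 176.4
```

View pics/w7.png

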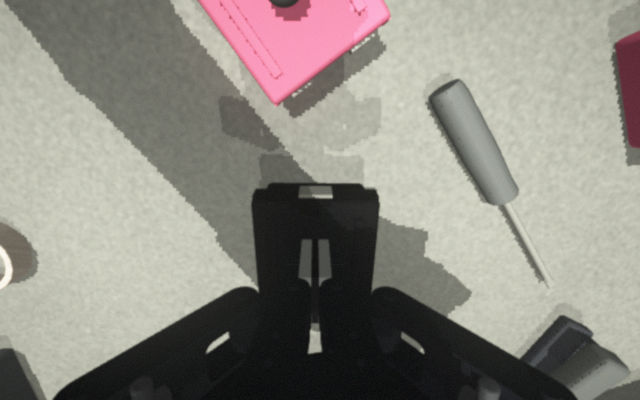

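>>> drive_tool --deltas "0 0 0.02 0 0; 0 0 0.038 0 0; 0 0 0.043 0 0; 0 0 0.046 0 0; 0 0 0.048 0 0; 0 0 0.05 0 0; 0 0 0.051 0 0; 0 0 0.0515 0 0; 0 0 0.0515 0 0"

```text
clock: 15.82
eef_pos: [405.8, 317.0, 49.9]
tool_rot: [3.141, 0.001, 3.082]
force: [-1.6, -1.2, 6.9]
width: 0.2
```

>>> drive_tool --deltas "0 0 0.001 0 0; 0 0 0.0015 0 0; 0 0 0.0015 0 0"

```text
clock: 16.2
eef_pos: [405.8, 317.1, 49.4]
tool_rot: [3.141, 0.001, 3.082]
force: [-3.0, -2.5, 18.4]
width: -0.1
```

>>> drive_tool --deltas "0 0 -0.02 0 0; 0 0 -0.045 0 0.02; -0.015 0 -0.048 0 0.045; -0.03 0 -0.048 0 0.045; -0.03 0 -0.048 0 0.045; -0.03 0 -0.048 0 0.045; -0.03 0 -0.025 0 0.045; -0.03 0 -0.005 0 0.045; -0.03 0 -0.005 0 0.045; -0.03 0 -0.005 0 0.045"

```text
clock: 17.45
eef_pos: [435.2, 315.2, 52.9]
tool_rot: [3.141, -0.0, 3.082]
force: [-0.2, -0.6, 0.6]
width: 45.1
```

```bash
python3 - <<'E'
from h import *
st(); 
p=imaging.get_image("wrist"); save(p,"w8.png")
E
```

```text
17.45 [435.2 315.2  52.9] [180.   -0.  176.6] F [-0.2 -0.6  0.6] T [-0.03  0.01 -0.01] w 45.1 q [-0.57  0.74 -0.16  1.97  0.25  0.45  0.59]
```

View pics/w8.png

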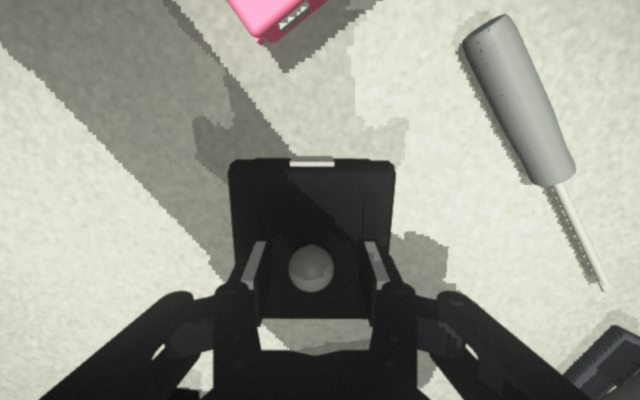

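The knob (311,268) is about 1.7 mm left of the jaw centre. I'll correct, close and tug.

>>> drive_tool --deltas "-0.0005 -0.0017 0.0015 0 0.045; -0.0005 -0.0017 0.0015 0 0.02; -0.0005 -0.0017 0.0015 0 0; -0.0005 -0.0017 0.0015 0 0; -0.0005 -0.0017 0.0015 0 0; -0.0005 -0.0017 -0.003 0 0; -0.0005 -0.0017 -0.008 0 0; -0.0005 -0.0017 -0.011 0 0; -0.0005 -0.0017 -0.011 0 0; -0.0005 -0.0017 -0.011 0 0; -0.0005 -0.0017 -0.011 0 0"

```text
clock: 18.88
eef_pos: [435.7, 313.1, 63.4]
tool_rot: [-3.141, -0.0, 3.082]
force: [-0.9, -0.1, -5.9]
width: 18.5
```

```bash
python3 - <<'E'
from h import *
st()
p=imaging.get_image("side"); c=cv2.cvtColor(p["color"],cv2.COLOR_RGB2BGR)
u,v=w2px(p,[437,313,40]).astype(int)
cv2.imwrite(f"pics/side_p1.png",cv2.resize(c[v-45:v+45,u-60:u+60],None,fx=5,fy=5,interpolation=cv2.INTER_CUBIC))
rel(460,260,90,178.5);rel(470,-220,90,178.5);rel(592,-358.5,90,178.5)
E
```

```text
18.88 [435.7 313.1  63.4] [-180.    -0.   176.6] F [-0.9 -0.1 -5.9] T [-0.03 -0.02 -0.01] w 18.5 q [-0.56  0.72 -0.17  1.97  0.25  0.47  0.6 ]
rel x -0.0274 y -0.0516 z -0.0265 turn -1.9  (dist 64) yaw now 176.6
rel x -0.0662 y -0.5301 z -0.0265 turn -1.9  (dist 535) yaw now 176.6
rel x -0.1963 y -0.6610 z -0.0265 turn -1.9  (dist 690) yaw now 176.6
```

View pics/side_p1.png

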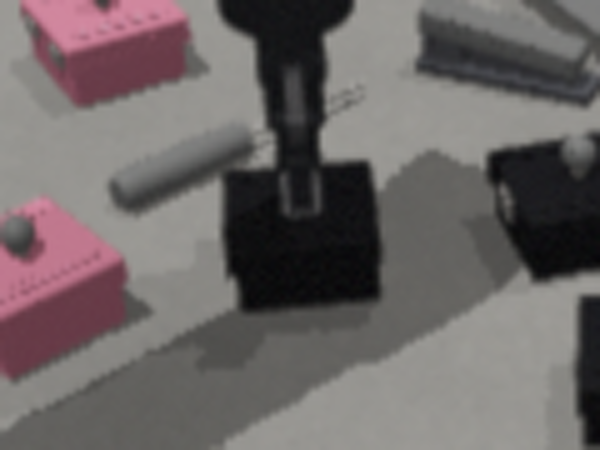

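P1 was lifted whole and level, so its catch holds. Carrying it to S2.

>>> drive_tool --deltas "-0.012 -0.02 -0.0265 -1 0; -0.025 -0.055 -0.0265 -2.1 0; -0.03 -0.1 -0.0265 -2.1 0; -0.034 -0.15 -0.0265 -2.1 0; -0.038 -0.2 -0.0265 -2.1 0; -0.042 -0.25 -0.0265 -2.1 0; -0.046 -0.3 -0.0265 -2.1 0; -0.05 -0.35 -0.0265 -2.1 0; -0.054 -0.4 -0.0265 -2.1 0; -0.058 -0.45 -0.0265 -2.1 0; -0.062 -0.5 -0.0265 -2.1 0; -0.066 -0.53 -0.0265 -2.1 0"

```text
clock: 20.42
eef_pos: [469.1, -223.4, 90.0]
tool_rot: [-3.14, -0.0, 3.114]
force: [0.5, 0.0, -6.2]
width: 18.5
```

```bash
python3 - <<'E'
from h import *
st();rel(592,-270,90,178.7);rel(592,-358.5,90,178.7)
E
```

```text
20.43 [ 469.1 -223.4   90. ] [-179.9   -0.   178.4] F [ 0.5  0.  -6.2] T [ 0.04 -0.07 -0.04] w 18.5 q [ 0.61  0.68 -0.33  2.    0.41  0.53  1.53]
rel x -0.1241 y -0.0432 z -0.0000 turn -0.3  (dist 131) yaw now 178.4
rel x -0.1265 y -0.1317 z -0.0000 turn -0.3  (dist 183) yaw now 178.4
```

>>> drive_tool --deltas "-0.04 -0.01 0 -0.2 0; -0.08 -0.025 0 -0.2 0; -0.115 -0.04 0 -0.2 0; -0.1256 -0.07 0 -0.2 0; -0.1256 -0.105 0 -0.2 0; -0.1256 -0.13 0 -0.2 0; -0.1256 -0.1353 0 -0.2 0; -0.1256 -0.1353 0.005 -0.2 0; -0.1256 -0.1353 0.018 -0.2 0; -0.1256 -0.1353 0.026 -0.2 0; -0.1256 -0.1353 0.03 -0.2 0; -0.1256 -0.1353 0.031 -0.2 0"

```text
clock: 21.92
eef_pos: [592.3, -357.7, 58.7]
tool_rot: [3.141, -0.0, 3.122]
force: [-0.3, -0.2, -5.2]
width: 18.6
```

```bash
python3 - <<'E'
from h import *
st();rel(592,-358.5,57,178.7)
p=imaging.get_image("wrist"); save(p,"w9.png")
E
```

```text
21.93 [ 592.3 -357.7   58.7] [180.   -0.  178.9] F [-0.3 -0.2 -5.2] T [-0.03  0.04 -0.02] w 18.6 q [ 0.7   0.91 -0.36  1.51  0.4   0.8   1.74]
rel x 0.0002 y -0.0008 z 0.0017 turn 0.2  (dist 2) yaw now 178.9
```

View pics/w9.png

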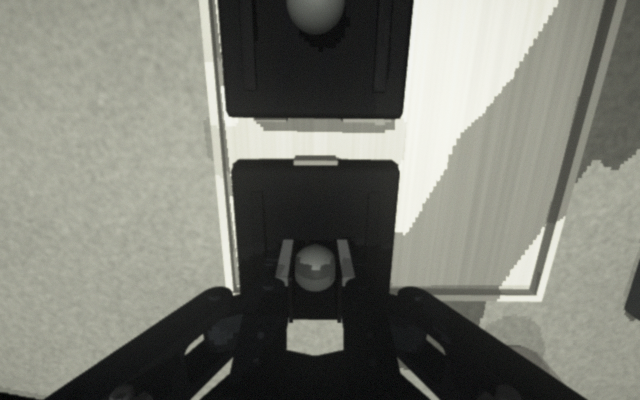

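The case sits in line behind the first one with a clear gap. Lower to contact.

>>> drive_tool --deltas "0 0 0.001 0 0; 0 0 0.002 0 0; 0 0 0.0025 0 0; 0 0 0.0025 0 0"

```text
clock: 22.48
eef_pos: [593.0, -358.3, 57.2]
tool_rot: [-3.141, 0.002, 3.122]
force: [1.9, 0.5, -3.5]
width: 18.4
```

>>> drive_tool --deltas "0 0 0.001 0 0; 0 0 0.0015 0 0; 0 0 0.0015 0 0"

```text
clock: 22.85
eef_pos: [593.1, -358.2, 55.8]
tool_rot: [-3.141, 0.002, 3.122]
force: [2.2, 0.1, 1.7]
width: 18.7
```

>>> drive_tool --deltas "0 0 0.0005 0 0; 0 0 0 0 0.045; 0 0 0 0 0.045; 0 0 0 0 0.045; 0 0 -0.02 0 0.045; 0 0 -0.06 0 0.045; 0 0.03 -0.1 0 0.045; 0.04 0.08 -0.15 0 0.045; 0.08 0.13 -0.2 0 0.045; 0.11 0.16 -0.2 0 0.045; 0.11 0.16 -0.2 0 0.045"

```text
clock: 24.22
eef_pos: [484.2, -192.9, 258.1]
tool_rot: [-3.14, 0.002, 3.126]
force: [-0.1, 0.9, 0.3]
width: 45.1
```

```bash
python3 - <<'E'
from h import *
st(); 
p=imaging.get_image("wrist"); save(p,"w10.png"); print(case_fit(p,(480,-355),4,60)); print(case_fit(p,(593,-358),4,60))
p=imaging.get_image("scene")
for xy in [(607,330),(617,163)]: print(case_fit(p,xy))
rel(560,150,250,166.8)
E
```

```text
24.23 [ 484.2 -192.9  258.1] [-1.799e+02  1.000e-01  1.791e+02] F [-0.1  0.9  0.3] T [-0.12 -0.    0.01] w 45.1 q [ 0.66  0.44 -0.48  1.83  0.25  0.92  1.62]
{'knob': array([ 480. , -355.1,   69.7]), 'nk': 344, 'rect': ((478.39923095703125, -353.9293518066406), (83.45309448242188, 89.1380844116211), 88.25724792480469), 'grad': array([ 0.002, -0.003]), 'zmid': np.float64(54.8), 'n': 5201}
{'knob': array([ 593.2, -357.8,   69.8]), 'nk': 274, 'rect': ((590.7340087890625, -356.8238220214844), (82.891357421875, 89.99945831298828), 88.7275390625), 'grad': array([ 0.003, -0.004]), 'zmid': np.float64(54.9), 'n': 4035}
{'knob': array([605.9, 328.4,  63.9]), 'nk': 40, 'rect': ((608.3576049804688, 324.7298889160156), (89.72666931152344, 85.02926635742188), 8.142704010009766), 'grad': array([-0.004,  0.003]), 'zmid': np.float64(48.6), 'n': 577}
{'knob': array([616.4, 161.9,  63.8]), 'nk': 49, 'rect': ((617.4796752929688, 159.90396118164062), (86.2476577758789, 92.60260009765625), 76.55040740966797), 'grad': array([-0.005,  0.005]), 'zmid': np.float64(48.5), 'n': 731}
rel x -0.0681 y 0.3466 z 0.0070 turn 12.2  (dist 353) yaw now 179.0
```

View pics/w10.png

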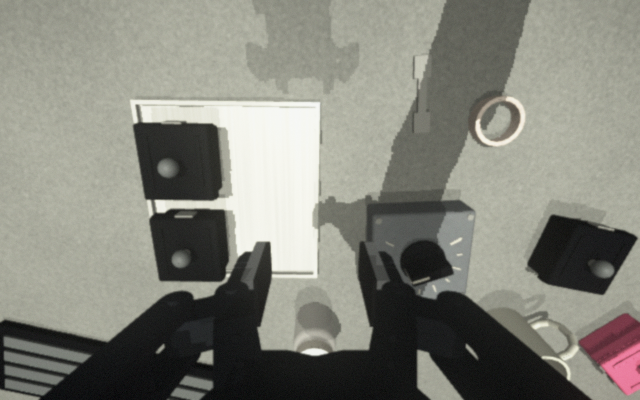

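Both cases sit flat in the tray. Next is P4: straight to the knob, pinch and tug.

```bash
python3 - <<'E'
from h import *
rel(617.3,163.2,100,166.8)
E
```

```text
rel x -0.1252 y 0.3609 z 0.1570 turn 12.2  (dist 413) yaw now 179.0
```

>>> drive_tool --deltas "-0.014 0.04 0 6 0.045; -0.028 0.08 0.01 12.2 0.045; -0.042 0.12 0.03 12.2 0.045; -0.056 0.16 0.05 12.2 0.045; -0.07 0.2 0.07 12.2 0.045; -0.084 0.24 0.09 12.2 0.045; -0.098 0.28 0.11 12.2 0.045; -0.112 0.32 0.13 12.2 0.045; -0.1252 0.361 0.15 12.2 0.045; -0.1252 0.361 0.157 12.2 0.045; -0.1252 0.361 0.157 12.2 0.045; -0.1252 0.361 0.157 12.2 0.045"

```text
clock: 25.82
eef_pos: [618.6, 160.4, 98.1]
tool_rot: [-3.14, 0.001, 2.906]
force: [-0.9, 0.0, -0.5]
width: 44.6
```

```bash
python3 - <<'E'
from h import *
st(); 
p=imaging.get_image("wrist"); save(p,"w11.png"); print(case_fit(p,(617,163)))
E
```

```text
25.82 [618.6 160.4  98.1] [-179.9    0.   166.5] F [-0.9  0.  -0.5] T [-0.   -0.    0.02] w 44.6 q [-0.11  0.79 -0.33  1.65  0.34  0.75  0.74]
{'knob': array([617.5, 163.1,  65.7]), 'nk': 975, 'rect': ((615.8037109375, 163.6667938232422), (82.84649658203125, 89.32374572753906), 77.13494873046875), 'grad': array([ 0.004, -0.001]), 'zmid': np.float64(50.9), 'n': 13502}
```

View pics/w11.png

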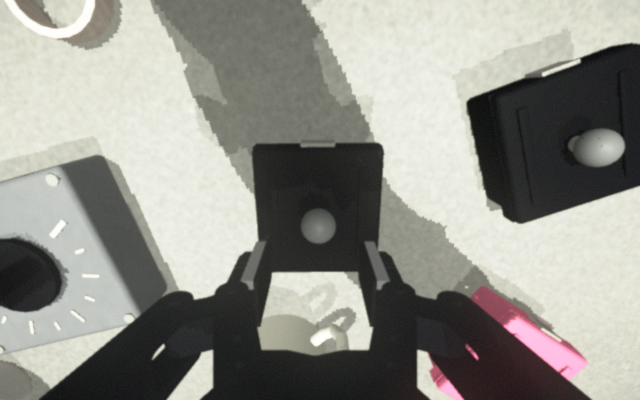

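>>> drive_tool --deltas "0 0 0.005 0 0.045; 0 0 0.025 0 0.045; 0 0 0.04 0 0.045; 0 0 0.046 0 0.045; 0 0 0.046 0 0.045"

```text
clock: 26.5
eef_pos: [617.3, 162.5, 51.2]
tool_rot: [-3.141, -0.001, 2.909]
force: [-0.3, -0.2, -0.3]
width: 44.9
```

```bash
python3 - <<'E'
from h import *
st(); rel(617.5,163.1,51.5,166.8)
E
```

```text
26.5 [617.3 162.5  51.2] [-1.800e+02 -1.000e-01  1.667e+02] F [-0.3 -0.2 -0.3] T [-0.02 -0.05  0.02] w 44.9 q [-0.12  0.85 -0.3   1.68  0.37  0.67  0.72]
rel x -0.0000 y 0.0006 z -0.0003 turn -0.1  (dist 1) yaw now 166.7
```

>>> drive_tool --deltas "0 0.0006 0 0 0.02; 0 0.0006 0 0 0; 0 0.0006 0 0 0; 0 0.0006 0 0 0; 0 0.0006 -0.002 0 0; 0 0.0006 -0.004 0 0; 0 0.0006 -0.006 0 0; 0 0.0006 -0.006 0 0; 0 0.0006 -0.006 0 0"

```text
clock: 27.62
eef_pos: [617.8, 163.1, 57.9]
tool_rot: [-3.141, -0.0, 2.909]
force: [0.2, -0.0, -4.9]
width: 18.3
```

```bash
python3 - <<'E'
from h import *
st()
for n,z in [("side",(617,163,40)),("scene",(617,163,40))]:
    p=imaging.get_image(n); c=cv2.cvtColor(p["color"],cv2.COLOR_RGB2BGR)
    u,v=w2px(p,z).astype(int)
    cv2.imwrite(f"pics/{n}_p4.png",cv2.resize(c[v-45:v+45,u-60:u+60],None,fx=5,fy=5,interpolation=cv2.INTER_CUBIC))
E
```

```text
27.62 [617.8 163.1  57.9] [-180.    -0.   166.7] F [ 0.2 -0.  -4.9] T [ 0.02 -0.02 -0.01] w 18.3 q [-0.12  0.84 -0.3   1.67  0.36  0.68  0.72]
```

View pics/side_p4.png

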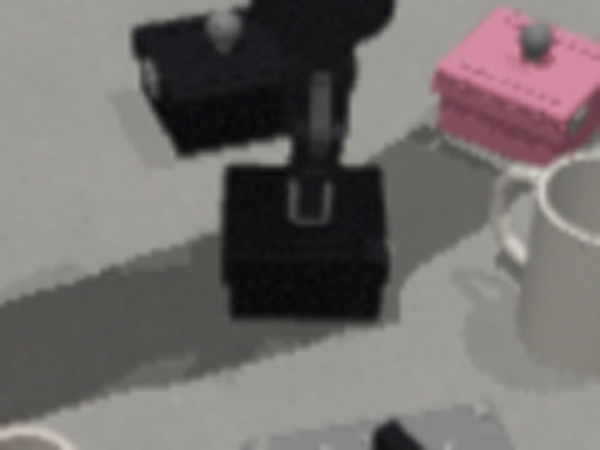

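P4 hangs level at 4.9 N with no torque, so its catch holds. Carrying it to S4.

```bash
python3 - <<'E'
from h import *
for t in [(575,150),(480,100),(475,-205),(594.7,-254.5)]: rel(*t,90,178.25)
E
```

```text
rel x 0.0387 y -0.0226 z -0.0320 turn -11.6  (dist 55) yaw now 166.7
rel x 0.1196 y -0.0932 z -0.0320 turn -11.6  (dist 155) yaw now 166.7
rel x 0.0541 y -0.3911 z -0.0320 turn -11.6  (dist 396) yaw now 166.7
rel x -0.0738 y -0.4117 z -0.0320 turn -11.6  (dist 419) yaw now 166.7
```

>>> drive_tool --deltas "0.005 -0.003 -0.022 -3 0; 0.0387 -0.0226 -0.032 -6 0; 0.075 -0.05 -0.032 -9 0; 0.105 -0.078 -0.032 -11.6 0; 0.116 -0.11 -0.032 -11.6 0; 0.107 -0.15 -0.032 -11.6 0; 0.096 -0.2 -0.032 -11.6 0; 0.085 -0.25 -0.032 -11.6 0; 0.074 -0.3 -0.032 -11.6 0; 0.063 -0.35 -0.032 -11.6 0; 0.0541 -0.391 -0.032 -11.6 0; 0.0541 -0.391 -0.032 -11.6 0"

```text
clock: 29.22
eef_pos: [474.4, -210.1, 90.0]
tool_rot: [-3.139, 0.0, 3.103]
force: [-0.5, 0.1, -4.6]
width: 18.3
```

```bash
python3 - <<'E'
from h import *
st();rel(560,-235,90,178.25);rel(594.7,-254.5,90,178.25)
E
```

```text
29.23 [ 474.4 -210.1   90. ] [-179.8    0.   177.8] F [-0.5  0.1 -4.6] T [ 0.05 -0.01 -0.01] w 18.3 q [ 0.64  0.69 -0.42  2.    0.52  0.56  1.39]
rel x -0.0865 y -0.0215 z 0.0000 turn -0.5  (dist 89) yaw now 177.8
rel x -0.1220 y -0.0397 z 0.0000 turn -0.5  (dist 128) yaw now 177.8
```

>>> drive_tool --deltas "-0.04 -0.015 0 0 0; -0.08 -0.03 0 0 0; -0.115 -0.042 0 0 0; -0.121 -0.045 0 0 0; -0.121 -0.045 0 0 0; -0.121 -0.045 0.008 0 0; -0.121 -0.045 0.02 0 0; -0.121 -0.045 0.028 0 0; -0.121 -0.045 0.031 0 0; -0.121 -0.045 0.033 0 0; -0.121 -0.045 0.033 0 0"

```text
clock: 30.6
eef_pos: [595.2, -253.5, 57.5]
tool_rot: [-3.141, 0.001, 3.111]
force: [0.8, 1.1, -3.1]
width: 18.3
```

```bash
python3 - <<'E'
from h import *
st();rel(594.7,-254.5,56,178.25)
p=imaging.get_image("wrist"); save(p,"w12.png")
E
```

```text
30.6 [ 595.2 -253.5   57.5] [-1.800e+02  1.000e-01  1.783e+02] F [ 0.8  1.1 -3.1] T [-0.03 -0.07 -0.05] w 18.3 q [ 0.61  0.87 -0.43  1.65  0.5   0.73  1.48]
rel x 0.0004 y -0.0010 z 0.0015 turn 0.0  (dist 2) yaw now 178.3
```

View pics/w12.png

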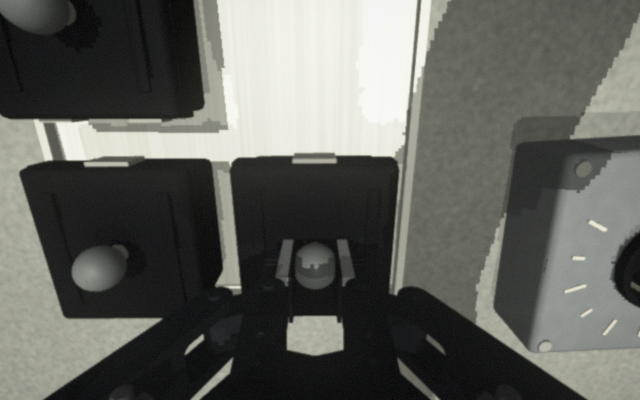

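Square, with a gap to its neighbour. Lower to contact, release and retreat.

>>> drive_tool --deltas "0 -0.0005 0.001 0 0; 0 -0.0005 0.002 0 0; 0 -0.0005 0.002 0 0; 0 -0.0005 0.002 0 0.045; 0 -0.0005 0.002 0 0.045; 0 -0.0005 0.002 0 0.045; 0 -0.0005 -0.02 0 0.045; 0 0 -0.06 0 0.045; 0 0.04 -0.1 0 0.045; 0.04 0.08 -0.15 0 0.045; 0.08 0.12 -0.2 0 0.045; 0.08 0.12 -0.2 0 0.045"

```text
clock: 32.15
eef_pos: [517.8, -128.8, 259.6]
tool_rot: [-3.141, 0.003, 3.114]
force: [-0.0, -0.4, 0.4]
width: 45.1
```

```bash
python3 - <<'E'
from h import *
st(); 
p=imaging.get_image("wrist"); save(p,"w13.png"); 
for xy in [(480,-355),(593,-358),(595,-254)]:print(case_fit(p,xy,4,58))
p=imaging.get_image("scene")
for xy in [(607,330)]: print(case_fit(p,xy))
rel(607,330,100,187.2)
E
```

```text
32.15 [ 517.8 -128.8  259.6] [-1.800e+02  1.000e-01  1.784e+02] F [-0.  -0.4  0.4] T [-0.07 -0.05  0.03] w 45.1 q [ 0.59  0.48 -0.58  1.8   0.31  0.96  1.42]
{'knob': array([ 480. , -355.1,   69.6]), 'nk': 391, 'rect': ((478.5040588378906, -353.54486083984375), (83.6305160522461, 89.56883239746094), 88.89335632324219), 'grad': array([ 0.001, -0.002]), 'zmid': np.float64(54.8), 'n': 5609}
{'knob': array([ 593.2, -358. ,   69.8]), 'nk': 303, 'rect': ((590.4427490234375, -356.3290100097656), (83.33235168457031, 88.85514831542969), 88.72490692138672), 'grad': array([ 0.003, -0.003]), 'zmid': np.float64(54.9), 'n': 4278}
{'knob': array([ 594.5, -253.5,   69.9]), 'nk': 276, 'rect': ((592.321533203125, -252.34365844726562), (82.75313568115234, 88.33655548095703), 88.66248321533203), 'grad': array([ 0.004, -0.001]), 'zmid': np.float64(54.9), 'n': 4099}
{'knob': array([606.6, 328.4,  64.2]), 'nk': 41, 'rect': ((608.289794921875, 323.8588562011719), (89.3834228515625, 88.41773223876953), 7.15359354019165), 'grad': array([-0.001,  0.001]), 'zmid': np.float64(48.3), 'n': 569}
rel x -0.0758 y 0.4616 z 0.1595 turn -8.8  (dist 494) yaw now 178.4
```

View pics/w13.png

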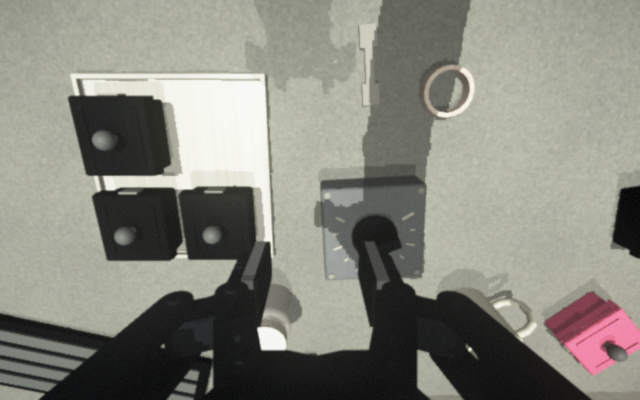

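Three cases are placed. Last is P3.

>>> drive_tool --deltas "-0.008 0.045 0 -8.8 0.045; -0.016 0.09 0.01 -8.8 0.045; -0.024 0.14 0.03 -8.8 0.045; -0.032 0.19 0.05 -8.8 0.045; -0.04 0.24 0.07 -8.8 0.045; -0.048 0.29 0.09 -8.8 0.045; -0.056 0.34 0.11 -8.8 0.045; -0.064 0.39 0.13 -8.8 0.045; -0.072 0.44 0.15 -8.8 0.045; -0.0758 0.4616 0.1595 -8.8 0.045; -0.0758 0.4616 0.1595 -8.8 0.045; -0.0758 0.4616 0.1595 -8.8 0.045"

```text
clock: 33.75
eef_pos: [608.8, 325.9, 96.5]
tool_rot: [-3.139, -0.001, -3.02]
force: [-0.3, -0.8, 0.6]
width: 44.6
```

```bash
python3 - <<'E'
from h import *
st(); 
p=imaging.get_image("wrist"); save(p,"w14.png"); print(case_fit(p,(607,330)))
rel(607.3,330,51.5,187.2)
E
```

```text
33.75 [608.8 325.9  96.5] [-179.9   -0.  -173. ] F [-0.3 -0.8  0.6] T [ 0.02 -0.02 -0.01] w 44.6 q [-0.27  0.88 -0.48  1.49  0.48  0.89  0.78]
{'knob': array([607.5, 329.9,  65.8]), 'nk': 988, 'rect': ((605.7022094726562, 329.6385498046875), (89.24333953857422, 83.30158233642578), 7.590029716491699), 'grad': array([0.003, 0.   ]), 'zmid': np.float64(50.9), 'n': 13648}
rel x 0.0012 y 0.0045 z 0.0456 turn -0.3  (dist 46) yaw now -173.1
```

View pics/w14.png

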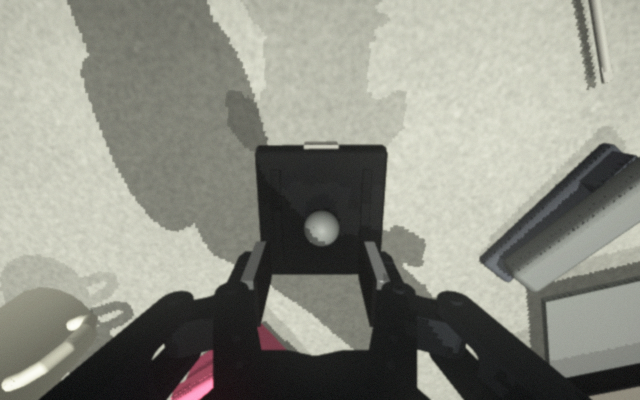

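>>> drive_tool --deltas "0 0 0.005 0 0.045; 0 0 0.025 0 0.045; 0 0 0.04 0 0.045; 0 0 0.045 0 0.045; 0 0 0.046 0 0.045"

```text
clock: 34.42
eef_pos: [607.9, 327.9, 50.9]
tool_rot: [-3.141, -0.001, -3.018]
force: [-0.5, -0.5, -0.1]
width: 45.0
```

```bash
python3 - <<'E'
from h import *
st(); rel(607.5,330,51.5,187.2)
E
```

```text
34.42 [607.9 327.9  50.9] [-1.800e+02 -1.000e-01 -1.729e+02] F [-0.5 -0.5 -0.1] T [-0.01  0.06 -0.01] w 45.0 q [-0.29  0.94 -0.46  1.51  0.51  0.82  0.76]
rel x 0.0001 y 0.0021 z -0.0006 turn -0.1  (dist 2) yaw now -172.9
```

>>> drive_tool --deltas "0 0.0018 -0.0006 0 0.045; 0 0.0018 -0.0006 0 0.02; 0 0.0018 -0.0006 0 0; 0 0.0018 -0.0006 0 0; 0 0.0018 -0.0006 0 0; 0 0.0018 -0.003 0 0; 0 0.0018 -0.005 0 0; 0 0.0018 -0.0065 0 0; 0 0.0018 -0.0065 0 0; 0 0.0018 -0.0065 0 0"

```text
clock: 35.67
eef_pos: [607.8, 329.6, 57.8]
tool_rot: [-3.141, -0.001, -3.018]
force: [1.2, -0.8, -4.6]
width: 18.4
```

```bash
python3 - <<'E'
from h import *
st()
p=imaging.get_image("side"); c=cv2.cvtColor(p["color"],cv2.COLOR_RGB2BGR)
u,v=w2px(p,(607,330,40)).astype(int)
cv2.imwrite(f"pics/side_p3.png",cv2.resize(c[v-45:v+45,u-60:u+60],None,fx=5,fy=5,interpolation=cv2.INTER_CUBIC))
for t in [(575,260),(480,150),(478,-130),(482.7,-251.5)]: rel(*t,90,178.3)
E
```

```text
35.67 [607.8 329.6  57.8] [-180.    -0.  -172.9] F [ 1.2 -0.8 -4.6] T [ 0.02 -0.07 -0.02] w 18.4 q [-0.29  0.93 -0.46  1.51  0.51  0.83  0.76]
rel x 0.0411 y -0.0651 z -0.0322 turn 8.8  (dist 83) yaw now -172.9
rel x 0.1489 y -0.1626 z -0.0322 turn 8.8  (dist 223) yaw now -172.9
rel x 0.1853 y -0.4402 z -0.0322 turn 8.8  (dist 479) yaw now -172.9
rel x 0.1956 y -0.5614 z -0.0322 turn 8.8  (dist 595) yaw now -172.9
```

View pics/side_p3.png

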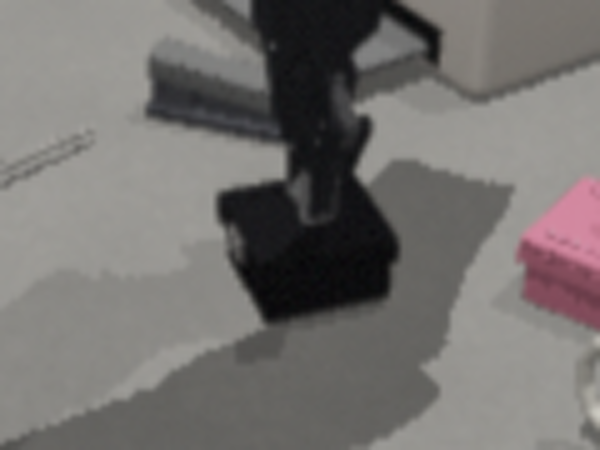

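P3 is level at full weight, so it is caught. Carrying it to S3.

>>> drive_tool --deltas "0.01 -0.015 -0.025 2 0; 0.041 -0.05 -0.0322 5 0; 0.075 -0.085 -0.0322 8.9 0; 0.11 -0.125 -0.0322 8.9 0; 0.145 -0.16 -0.0322 8.9 0; 0.155 -0.205 -0.0322 8.9 0; 0.161 -0.25 -0.0322 8.9 0; 0.167 -0.3 -0.0322 8.9 0; 0.173 -0.35 -0.0322 8.9 0; 0.18 -0.4 -0.0322 8.9 0; 0.1853 -0.44 -0.0322 8.9 0; 0.1853 -0.44 -0.0322 8.9 0"

```text
clock: 37.22
eef_pos: [477.8, -134.6, 90.3]
tool_rot: [-3.139, 0.0, 3.102]
force: [-0.4, -0.1, -6.1]
width: 18.4
```

```bash
python3 - <<'E'
from h import *
st();rel(482.7,-251.5,90,178.2)
E
```

```text
37.23 [ 477.8 -134.6   90.3] [-179.8    0.   177.7] F [-0.4 -0.1 -6.1] T [ 0.11 -0.03 -0.02] w 18.4 q [ 0.53  0.68 -0.47  2.06  0.59  0.54  1.17]
rel x -0.0096 y -0.1166 z 0.0003 turn -0.5  (dist 117) yaw now 177.7
```

>>> drive_tool --deltas "-0.002 -0.03 0 0 0; -0.004 -0.065 0 0 0; -0.007 -0.1 0 0 0; -0.0085 -0.118 0 0 0; -0.0085 -0.1213 0 0 0; -0.0085 -0.1213 0 0 0; -0.0085 -0.1213 0.01 0 0; -0.0085 -0.1213 0.021 0 0; -0.0085 -0.1213 0.028 0 0; -0.0085 -0.1213 0.0315 0 0; -0.0085 -0.1213 0.033 0 0; -0.0085 -0.1213 0.033 0 0"

```text
clock: 38.72
eef_pos: [483.6, -250.9, 57.7]
tool_rot: [3.141, 0.001, 3.11]
force: [0.2, 1.0, -2.4]
width: 18.4
```

```bash
python3 - <<'E'
from h import *
st();rel(482.7,-251.5,56,178.2)
p=imaging.get_image("wrist"); save(p,"w15.png")
E
```

```text
38.73 [ 483.6 -250.9   57.7] [1.800e+02 1.000e-01 1.782e+02] F [ 0.2  1.  -2.4] T [ 0.22 -0.21  0.  ] w 18.4 q [ 0.73  0.78 -0.47  1.94  0.63  0.57  1.37]
rel x 0.0008 y -0.0006 z 0.0017 turn -0.0  (dist 2) yaw now 178.2
```

View pics/w15.png

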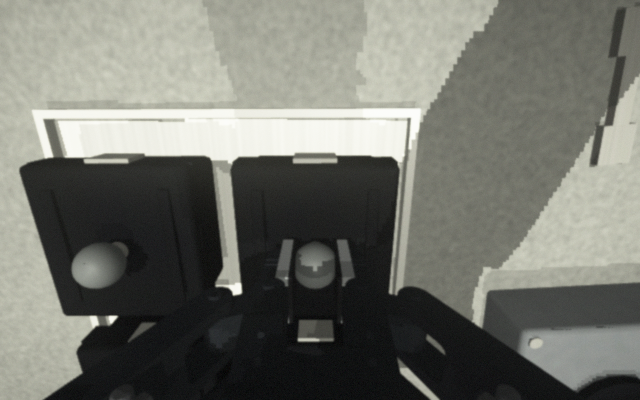

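>>> drive_tool --deltas "0 0 0.001 0 0; 0 0 0.0015 0 0; 0 0 0.0015 0 0; 0 0 0.0015 0 0.045; 0 0 0.0015 0 0.045; 0 0 0.0015 0 0.045; 0 0 -0.02 0 0.045; 0 0 -0.06 0 0.045; 0 0.04 -0.11 0 0.045; -0.03 0.08 -0.16 0 0.085; -0.06 0.13 -0.21 0 0.085; -0.06 0.13 -0.21 0 0.085"

```text
clock: 40.28
eef_pos: [549.5, -119.7, 270.4]
tool_rot: [3.141, 0.005, 3.113]
force: [0.1, -0.3, -1.0]
width: 85.3
```

```bash
python3 - <<'E'
from h import *
st(); 
p=imaging.get_image("wrist"); save(p,"w16.png"); np.savez("w16.npz",**{k:p[k] for k in p})
for xy in [(480,-355),(593,-358),(595,-254),(483,-251)]:print(case_fit(p,xy,4,58))
W=cloud(p)
m=(np.abs(W[...,2]-46)<5)&(np.hypot(W[...,0]-612,W[...,1]+60)<110)
print("box",cv2.minAreaRect(W[m][:,:2].astype(np.float32)),m.sum())
m=(W[...,2]>76)&(W[...,2]<95)&(np.hypot(W[...,0]-612,W[...,1]+60)<40)
print("bar",cv2.minAreaRect(W[m][:,:2].astype(np.float32)),m.sum(), np.median(W[m][:,2]))
E
```

```text
40.27 [ 549.5 -119.7  270.4] [180.    0.3 178.4] F [ 0.1 -0.3 -1. ] T [-0.04  0.02 -0.  ] w 85.3 q [ 0.6   0.53 -0.67  1.71  0.37  1.03  1.35]
{'knob': array([ 479.9, -355.3,   69.6]), 'nk': 403, 'rect': ((478.7943420410156, -353.57708740234375), (83.44937133789062, 88.05815124511719), 88.31520080566406), 'grad': array([ 0.002, -0.004]), 'zmid': np.float64(54.8), 'n': 5775}
{'knob': array([ 593.2, -358. ,   69.7]), 'nk': 306, 'rect': ((590.912109375, -356.18048095703125), (82.8969955444336, 88.37242126464844), 88.12309265136719), 'grad': array([ 0.003, -0.003]), 'zmid': np.float64(54.9), 'n': 4386}
{'knob': array([ 594.5, -253.6,   69.8]), 'nk': 278, 'rect': ((592.0997924804688, -252.21420288085938), (82.7027587890625, 87.97433471679688), 88.90316009521484), 'grad': array([ 0.003, -0.002]), 'zmid': np.float64(54.9), 'n': 4244}
{'knob': array([ 482.7, -250.8,   69.7]), 'nk': 358, 'rect': ((481.65069580078125, -249.9010772705078), (82.96822357177734, 88.0832290649414), 88.33837890625), 'grad': array([ 0.   , -0.003]), 'zmid': np.float64(54.8), 'n': 5641}
box ((611.2772827148438, -55.93812561035156), (129.73745727539062, 130.29672241210938), 1.7491165399551392) 7942
bar ((611.213623046875, -56.68169403076172), (14.518784523010254, 50.17021179199219), 20.352500915527344) 611 86.5748870702808
```

View pics/w16.png

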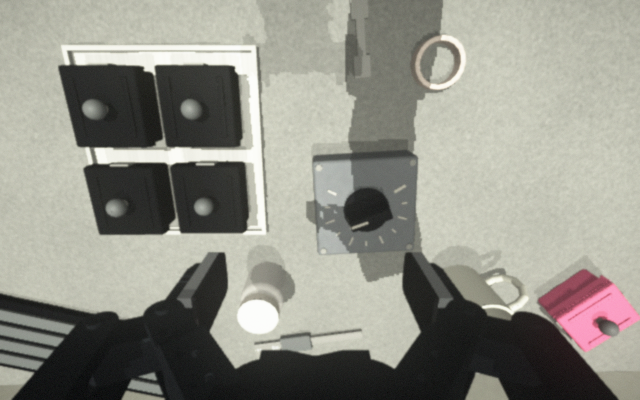

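All four cases are flat and square in the tray. Now to read the dial.

```bash
python3 - <<'E'
from h import *
p=dict(np.load("w16.npz"))
# top-down rectified at z=46 plane for ticks, and z=86 plane
for z,n in [(46,"a"),(86,"b")]:
    src=[];dst=[]
    for X,Y in [(540,-130),(690,-130),(690,15),(540,15)]:
        src.append(w2px(p,[X,Y,z])); dst.append([(15-Y)*4,(690-X)*4])  # image up=+x, left=+y
    H=cv2.getPerspectiveTransform(np.float32(src),np.float32(dst))
    im=cv2.warpPerspective(cv2.cvtColor(p["color"],cv2.COLOR_RGB2BGR),H,(580,600),flags=cv2.INTER_CUBIC)
    im=cv2.convertScaleAbs(im,alpha=1.5)
    cv2.imwrite(f"pics/dial_{n}.png",im)
E
```

```text
(no output)
```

View pics/dial_a.png

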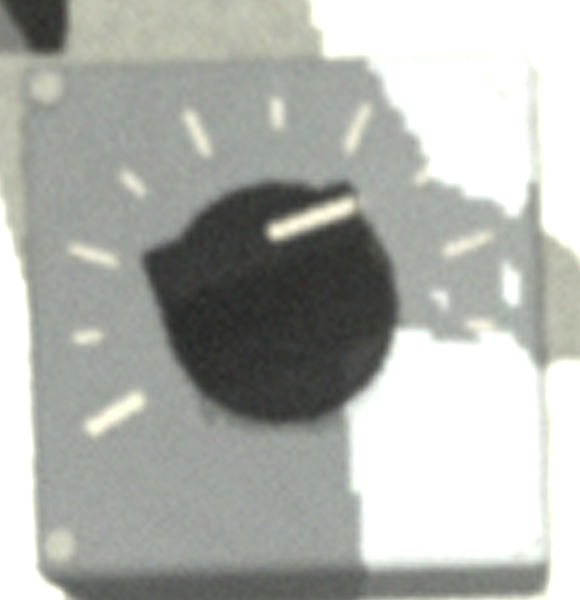

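View pics/dial_b.png

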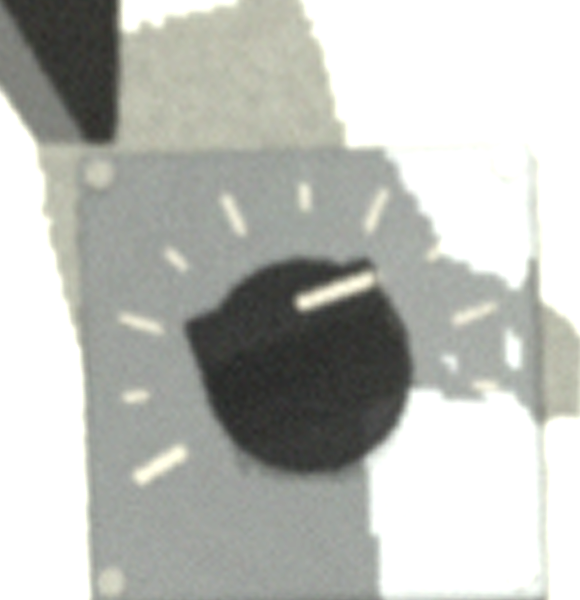

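The pointer lies at about 70° clockwise from +x and the zero tick at about -122°, so the dial now stands near click 8 of 10. It still has to go back to zero and be counted up 8. Joint 7's range means one regrasp each way. I'll approach with tool yaw 110°.

```bash
python3 - <<'E'
from h import *
rel(611.3,-56.3,130,110.1)
E
```

```text
rel x -0.0589 y 0.0636 z 0.1414 turn 68.4  (dist 166) yaw now 178.5
```

>>> drive_tool --deltas "-0.0589 0.0636 0 10 0.045; -0.0589 0.0636 0 20 0.045; -0.0589 0.0636 0.02 30 0.045; -0.0589 0.0636 0.05 40 0.045; -0.0589 0.0636 0.09 50 0.045; -0.0589 0.0636 0.12 60 0.045; -0.0589 0.0636 0.14 68.4 0.045; -0.0589 0.0636 0.14 68.4 0.045; -0.0589 0.0636 0.14 68.4 0.045; -0.0589 0.0636 0.14 68.4 0.045"

```text
clock: 41.58
eef_pos: [608.4, -61.8, 128.3]
tool_rot: [3.14, 0.001, 1.917]
force: [-0.0, 0.4, 0.4]
width: 44.7
```

```bash
cat >> h.py <<'E'
def bar(p):
    W=cloud(p)
    m=(p["range_z"]>0)&(W[...,2]>78)&(W[...,2]<95)&(np.hypot(W[...,0]-612,W[...,1]+57)<32)&(p["color"].max(-1)<200)
    r=cv2.minAreaRect(W[m][:,:2].astype(np.float32)); 
    a=r[2]+(90 if r[1][1]>r[1][0] else 0)
    print("bar c",np.round(r[0],1),"size",np.round(r[1],1),"long ax ccw mod180 %.1f"%(a%180),m.sum())
E
python3 - <<'E'
from h import *
st(); 
p=imaging.get_image("wrist"); save(p,"w17.png"); bar(p)
rel(611.3,-56.3,58,110.1)
E
```

```text
41.58 [608.4 -61.8 128.3] [179.9   0.  109.8] F [-0.   0.4  0.4] T [-0.    0.07 -0.01] w 44.7 q [ 0.22  0.71 -0.27  1.72  0.26  0.75  0.17]
bar c [611.7 -55.6] size [13.7 49.9] long ax ccw mod180 109.7 1499
rel x 0.0041 y 0.0046 z 0.0702 turn -0.3  (dist 71) yaw now 109.8
```

View pics/w17.png

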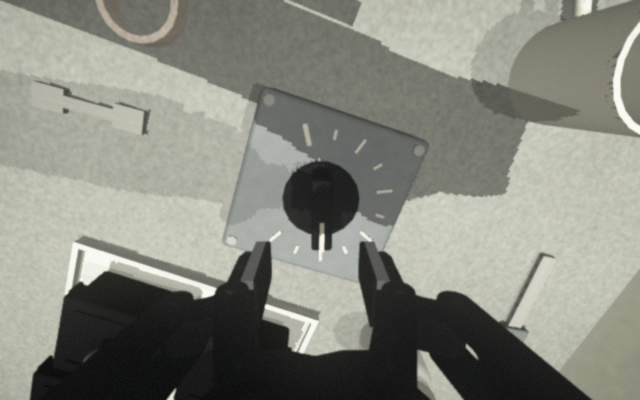

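>>> drive_tool --deltas "0 0 0 0 0.045; 0 0 0.02 0 0.045; 0 0 0.045 0 0.045; 0 0 0.06 0 0.045; 0 0 0.07 0 0.045; 0 0 0.07 0 0.045; 0 0 0.07 0 0.045"

```text
clock: 42.5
eef_pos: [608.3, -61.5, 57.9]
tool_rot: [3.14, 0.0, 1.916]
force: [0.3, 0.3, -0.8]
width: 45.0
```

```bash
python3 - <<'E'
from h import *
st(); rel(611.5,-56,58,109.7)
E
```

```text
42.5 [608.3 -61.5  57.9] [179.9   0.  109.8] F [ 0.3  0.3 -0.8] T [-0.04 -0.03  0.04] w 45.0 q [ 0.2   0.81 -0.23  1.76  0.29  0.61  0.14]
rel x 0.0041 y 0.0048 z -0.0001 turn 0.1  (dist 6) yaw now 109.8
```

>>> drive_tool --deltas "0.0041 0.0048 0 0 0.045; 0.0041 0.0048 0 0 0.045; 0.0041 0.0048 0 0 0.045; 0.0041 0.0048 0 0 0.02; 0.0041 0.0048 0 0 0; 0.0041 0.0048 0 0 0; 0.0041 0.0048 0 0 0"

```text
clock: 43.38
eef_pos: [611.2, -56.1, 57.5]
tool_rot: [3.141, 0.0, 1.916]
force: [0.4, -0.3, 1.9]
width: 13.4
```

```bash
python3 - <<'E'
from h import *
st()
E
```

```text
43.38 [611.2 -56.1  57.5] [180.    0.  109.8] F [ 0.4 -0.3  1.9] T [-0.02 -0.03 -0.02] w 13.4 q [ 0.19  0.81 -0.23  1.75  0.29  0.62  0.13]
```

Gripped on the bar with low forces. Turn counter-clockwise 120° (5 clicks, 8 to 3).

>>> drive_tool --deltas "0 0 0 -10 0; 0 0 0 -20 0; 0 0 0 -30 0; 0 0 0 -40 0; 0 0 0 -50 0; 0 0 0 -60 0; 0 0 0 -70 0; 0 0 0 -80 0; 0 0 0 -90 0; 0 0 0 -100 0; 0 0 0 -110 0; 0 0 0 -120 0"

```text
clock: 44.88
eef_pos: [611.2, -56.5, 57.5]
tool_rot: [-3.141, -0.0, -2.268]
force: [0.7, 0.0, 1.0]
width: 13.1
```

```bash
python3 - <<'E'
from h import *
st()
E
```

```text
44.88 [611.2 -56.5  57.5] [-180.    -0.  -129.9] F [0.7 0.  1. ] T [-0.16 -0.06 -0.14] w 13.1 q [ 0.49  0.93 -0.77  1.74  0.85  0.84  1.76]
```

>>> drive_tool --deltas "0 0 0 -10 0; 0 0 0 -20 0; 0 0 0 -30 0; 0 0 0 -40 0; 0 0 0 -48 0; 0 0 0 -48 0"

```text
clock: 45.62
eef_pos: [611.4, -56.5, 57.5]
tool_rot: [-3.141, -0.0, -1.437]
force: [1.9, -1.8, 2.6]
width: 12.9
```

```bash
python3 - <<'E'
from h import *
st()
E
```

```text
45.62 [611.4 -56.5  57.5] [-180.    -0.   -82.4] F [ 1.9 -1.8  2.6] T [-0.27 -0.17  0.05] w 12.9 q [ 0.58  1.   -0.95  1.74  0.99  0.96  2.49]
```

Joint 7 is close to its limit, so I'll release at click 1, lift, and turn half a turn to regrip.

>>> drive_tool --deltas "0 0 0 0 0.06; 0 0 0 0 0.06; 0 0 0 0 0.06; 0 0 -0.03 0 0.06; 0 0 -0.07 10 0.06; 0 0 -0.07 20 0.06; 0 0 -0.07 30 0.06; 0 0 -0.07 40 0.06; 0 0 -0.07 50 0.06; 0 0 -0.07 60 0.06; 0 0 -0.07 70 0.06; 0 0 -0.07 80 0.06"

```text
clock: 47.12
eef_pos: [610.7, -55.8, 127.2]
tool_rot: [3.141, -0.0, -2.837]
force: [0.8, 0.3, -0.5]
width: 60.0
```

>>> drive_tool --deltas "0 0 0 10 0.06; 0 0 0 20 0.06; 0 0 0 30 0.06; 0 0 0 40 0.06; 0 0 0 50 0.06; 0 0 0 60 0.06; 0 0 0 70 0.06; 0 0 0 80 0.06; 0 0 0 90 0.06; 0 0 0 100 0.06; 0 0 0 100 0.06; 0 0 0 100 0.06"

```text
clock: 48.62
eef_pos: [610.8, -55.7, 127.3]
tool_rot: [-3.141, -0.0, 1.709]
force: [-0.6, 1.7, -0.6]
width: 59.7
```

```bash
cat >> h.py <<'E'
def rectify(p,name,z=86):
    src=[];dst=[]
    for X,Y in [(540,-130),(690,-130),(690,15),(540,15)]:
        src.append(w2px(p,[X,Y,z])); dst.append([(15-Y)*4,(690-X)*4])
    H=cv2.getPerspectiveTransform(np.float32(src),np.float32(dst))
    im=cv2.warpPerspective(cv2.cvtColor(p["color"],cv2.COLOR_RGB2BGR),H,(580,600),flags=cv2.INTER_CUBIC)
    cv2.imwrite("pics/"+name,im)
E
python3 - <<'E'
from h import *
st(); 
p=imaging.get_image("wrist"); save(p,"w18.png"); bar(p); rectify(p,"d18.png",46)
E
```

```text
48.62 [610.8 -55.7 127.3] [-180.    -0.    97.9] F [-0.6  1.7 -0.6] T [-0.07  0.03  0.06] w 59.7 q [ 0.19  0.71 -0.23  1.71  0.22  0.74 -0.01]
bar c [611.8 -54.9] size [13.6 50. ] long ax ccw mod180 97.6 1539
```

View pics/d18.png

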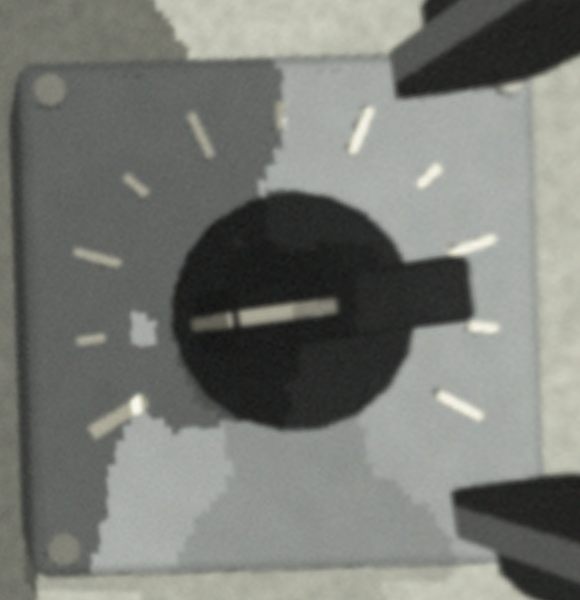

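The pointer stands at tick 1 (90,340), one click from the thick zero tick (115,415). Regrip and turn onto the stop.

>>> drive_tool --deltas "0 0.0005 0.03 0 0.06; 0 0.0005 0.06 0 0.06; 0 0.0005 0.07 0 0.06; 0 0.0005 0.07 0 0.03; 0 0.0005 0.07 0 0; 0 0.0005 0.07 0 0; 0 0.0005 0.07 0 0; 0 0.0005 0.07 0 0; 0 0.0005 0.07 -8 0; 0 0.0005 0.07 -16 0; 0 0.0005 0.07 -22 0; 0 0.0005 0.07 -24 0"

```text
clock: 50.18
eef_pos: [611.3, -56.1, 58.7]
tool_rot: [3.142, 0.0, 2.127]
force: [-2.5, -0.1, 5.7]
width: 13.0
```

```bash
python3 - <<'E'
from h import *
st()
E
```

```text
50.17 [611.3 -56.1  58.7] [180.    0.  121.9] F [-2.5 -0.1  5.7] T [-0.01  0.62 -0.02] w 13.0 q [ 0.24  0.82 -0.31  1.75  0.39  0.64  0.26]
```

>>> drive_tool --deltas "0 0 0 -1 0; 0 0 0 -2.5 0; 0 0 0 -2.5 0; 0 0 0 -2.5 0"

```text
clock: 50.68
eef_pos: [611.3, -56.1, 58.7]
tool_rot: [3.142, 0.0, 2.166]
force: [-2.6, 0.1, 5.7]
width: 13.2
```

```bash
python3 - <<'E'
from h import *
st()
E
```

```text
50.67 [611.3 -56.1  58.7] [180.    0.  124.1] F [-2.6  0.1  5.7] T [ 0.08  0.63 -0.65] w 13.2 q [ 0.24  0.82 -0.32  1.75  0.4   0.64  0.29]
```

The stop is reached: -0.65 N·m at 124°, with none at 122°. Now count up clockwise.

>>> drive_tool --deltas "0 0 -0.001 2.5 0; 0 0 -0.001 2.5 0; 0 0 -0.001 10.5 0; 0 0 -0.001 18.5 0; 0 0 -0.001 26.5 0; 0 0 -0.001 34.5 0; 0 0 -0.001 42.5 0; 0 0 -0.001 50.5 0; 0 0 -0.001 58.5 0; 0 0 -0.001 66.5 0; 0 0 -0.001 74.5 0; 0 0 -0.001 74.5 0"

```text
clock: 52.18
eef_pos: [611.5, -56.2, 58.7]
tool_rot: [3.141, 0.001, 0.871]
force: [-1.1, -0.7, 4.2]
width: 12.9
```

```bash
python3 - <<'E'
from h import *
st()
E
```

```text
52.17 [611.5 -56.2  58.7] [180.    0.   49.9] F [-1.1 -0.7  4.2] T [-0.25  0.41 -0.06] w 12.9 q [ 0.03  0.8   0.02  1.75 -0.03  0.59 -0.63]
```

>>> drive_tool --deltas "0 0 0 8 0; 0 0 0 16 0; 0 0 0 24 0; 0 0 0 32 0; 0 0 0 40 0; 0 0 0 48 0; 0 0 0 56 0; 0 0 0 64 0; 0 0 0 72 0; 0 0 0 72 0"

```text
clock: 53.42
eef_pos: [611.5, -56.4, 58.7]
tool_rot: [3.141, -0.0, -0.385]
force: [-2.5, -1.5, 5.2]
width: 12.6
```

```bash
python3 - <<'E'
from h import *
st()
E
```

```text
53.42 [611.5 -56.4  58.7] [180.   -0.  -22.1] F [-2.5 -1.5  5.2] T [-0.28  0.55 -0.07] w 12.6 q [-0.17  0.83  0.35  1.76 -0.45  0.63 -1.51]
```

>>> drive_tool --deltas "0 0 0 8 0; 0 0 0 16 0; 0 0 0 24 0; 0 0 0 32 0; 0 0 0 40 0; 0 0 0 48 0; 0 0 0 48 0; 0 0 0 48 0"

```text
clock: 54.42
eef_pos: [611.3, -56.5, 58.7]
tool_rot: [3.141, -0.001, -1.222]
force: [-2.6, -0.8, 5.2]
width: 12.7
```

```bash
python3 - <<'E'
from h import *
st()
E
```

```text
54.42 [611.3 -56.5  58.7] [180.  -0. -70.] F [-2.6 -0.8  5.2] T [-0.19  0.6  -0.04] w 12.7 q [-0.29  0.88  0.57  1.76 -0.7   0.71 -2.13]
```

>>> drive_tool --deltas "0 0 0 0 0.05; 0 0 0 0 0.05; 0 0 0 0 0.05; 0 0 -0.03 0 0.05; 0 0 -0.08 0 0.05; 0 0 -0.12 0 0.05; 0 0 -0.12 0 0.05; 0 0 -0.12 0 0.05"

```text
clock: 55.42
eef_pos: [611.0, -55.4, 177.8]
tool_rot: [3.141, 0.001, -1.225]
force: [0.5, 0.1, -0.7]
width: 50.2
```

```bash
python3 - <<'E'
from h import *
st()
p=imaging.get_image("wrist"); save(p,"w20.png"); bar(p); rectify(p,"d20.png",46)
p=imaging.get_image("side"); save(p,"side20.png")
E
```

```text
55.42 [611.  -55.4 177.8] [ 1.80e+02  1.00e-01 -7.02e+01] F [ 0.5  0.1 -0.7] T [0.06 0.04 0.01] w 50.2 q [-0.36  0.74  0.7   1.69 -0.57  0.93 -2.23]
bar c [612.3 -56.8] size [13.9 50.6] long ax ccw mod180 110.1 975
```

View pics/d20.png

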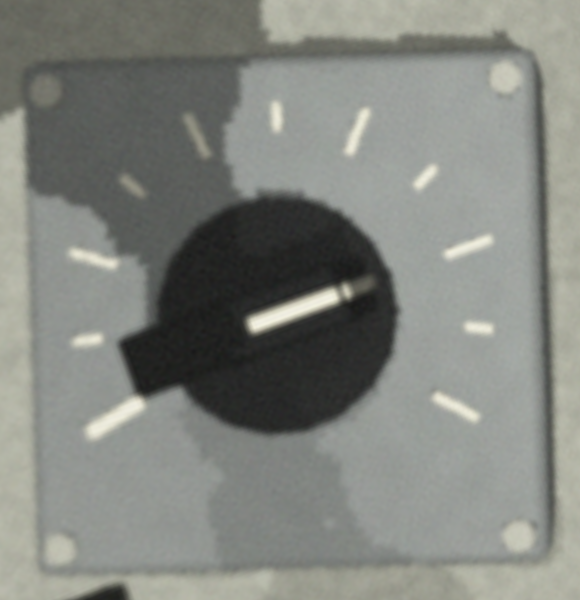

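The pointer rests on the tick at (468,246), index 8 from the thick zero tick. Now a final look at the cases and the bench.

>>> drive_tool --deltas "0 0 -0.05 0 0.05; 0 0 -0.1 0 0.05; 0 0 -0.12 0 0.05; 0 0 -0.12 0 0.05; 0 0 -0.12 0 0.05; 0 0 -0.12 0 0.05; 0 0 -0.12 0 0.05; 0 0 -0.12 0 0.05"

```text
clock: 56.52
eef_pos: [611.3, -56.0, 297.9]
tool_rot: [3.141, 0.0, -1.226]
force: [0.0, -0.2, 0.3]
width: 50.2
```

```bash
python3 - <<'E'
from h import *
st()
p=imaging.get_image("wrist"); save(p,"w21.png"); bar(p)
for xy in [(480,-355),(593,-358),(595,-254),(483,-251)]:print(case_fit(p,xy,4,58))
p=imaging.get_image("scene"); save(p,"scene21.png")
for xy in [(480,-355),(593,-358),(595,-254),(483,-251)]:print(case_fit(p,xy,2,58))
E
```

```text
56.52 [611.3 -56.  297.9] [180.    0.  -70.2] F [ 0.  -0.2  0.3] T [ 0.06  0.02 -0.  ] w 50.2 q [-0.41  0.62  0.79  1.55 -0.46  1.17 -2.32]
bar c [612.4 -56.4] size [13.3 51.1] long ax ccw mod180 110.0 475
{'knob': None, 'nk': 0, 'rect': ((453.6470947265625, -303.8710021972656), (0.8526530861854553, 1.722090721130371), 82.32537841796875), 'grad': array([-1.211,  3.635]), 'zmid': np.float64(47.2), 'n': 5}Traceback (most recent call last):
  File "<stdin>", line 4, in <module>
  File "h.py", line 36, in case_fit
    i=1+np.argmax(st[1:,4]); l=lab==i
        ~~~~~~~~~^^^^^^^^^^
    return _wrapfunc(a, 'argmax', axis=axis, out=out, **kwds)
    return bound(*args, **kwds)
ValueError: attempt to get argmax of an empty sequence
```

View pics/w21.png

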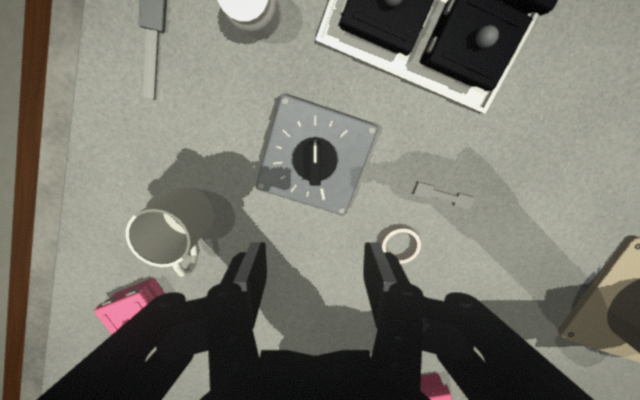

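```bash
python3 - <<'E'
from h import *
p=imaging.get_image("scene"); save(p,"scene21.png")
for xy in [(480,-355),(593,-358),(595,-254),(483,-251)]:
    try: print(case_fit(p,xy,2,58))
    except Exception as e: print(xy,e)
E
```

```text
{'knob': array([ 463.9, -347.3,   67.3]), 'nk': 80, 'rect': ((467.2922668457031, -348.79449462890625), (83.05579376220703, 89.10308074951172), 88.84961700439453), 'grad': array([-0.005,  0.004]), 'zmid': np.float64(52.3), 'n': 1240}
{'knob': array([ 592.8, -359.7,   67.5]), 'nk': 105, 'rect': ((592.8173217773438, -360.7608947753906), (82.67958068847656, 92.1065902709961), 87.9817123413086), 'grad': array([-0.   , -0.002]), 'zmid': np.float64(52.4), 'n': 1626}
{'knob': array([ 593.9, -255.6,   67. ]), 'nk': 87, 'rect': ((593.2596435546875, -256.67242431640625), (82.45840454101562, 95.70527648925781), 88.99186706542969), 'grad': array([0.002, 0.002]), 'zmid': np.float64(52.4), 'n': 1361}
{'knob': array([ 481.8, -252.9,   67.8]), 'nk': 75, 'rect': ((483.16046142578125, -254.3437957763672), (82.50532531738281, 92.83723449707031), 89.38580322265625), 'grad': array([-0.003,  0.007]), 'zmid': np.float64(52.3), 'n': 1128}
```

View pics/scene21.png

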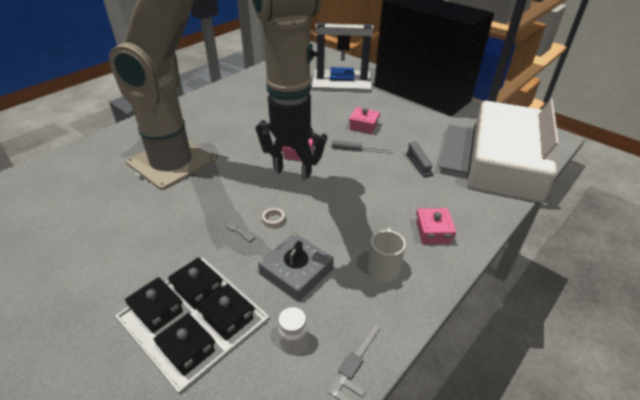

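The case at S1 has been knocked about 18 mm inside the tray since I placed it, now at (464,-347). I'll look closely to check it is still flat and shut.

```bash
python3 - <<'E'
from h import *
rel(545,-250,330,-180)
E
```

```text
rel x 0.1602 y 0.1281 z -0.0319 turn -70.2  (dist 208) yaw now -70.2
```

>>> drive_tool --deltas "0.02 0.016 -0.03 -10 0.05; 0.04 0.032 -0.03 -20 0.05; 0.06 0.048 -0.03 -30 0.05; 0.08 0.064 -0.03 -40 0.05; 0.1 0.08 -0.03 -50 0.05; 0.12 0.096 -0.03 -60 0.05; 0.14 0.112 -0.03 -70 0.05; 0.16 0.128 -0.03 -70 0.05; 0.16 0.128 -0.03 -70 0.05; 0.16 0.128 -0.03 -70 0.05; 0.16 0.128 -0.03 -70 0.05"

```text
clock: 58.0
eef_pos: [545.7, -248.2, 328.1]
tool_rot: [-3.141, 0.0, -0.002]
force: [-0.0, -0.2, -0.1]
width: 49.9
```

```bash
python3 - <<'E'
from h import *
st()
p=imaging.get_image("wrist"); save(p,"w22.png")
for xy in [(465,-348),(593,-358),(595,-254),(483,-251)]:
    try: print(case_fit(p,xy,4,58))
    except Exception as e: print(xy,e)
W=cloud(p)
E
```

```text
58.0 [ 545.7 -248.2  328.1] [-1.8e+02  0.0e+00 -1.0e-01] F [-0.  -0.2 -0.1] T [-0.03 -0.04  0.08] w 49.9 q [ 0.08  0.5   0.48  1.54 -0.24  1.16 -0.96]
{'knob': array([ 465.2, -345.8,   69.5]), 'nk': 198, 'rect': ((465.4559631347656, -344.4230651855469), (82.04399871826172, 88.69255065917969), 89.00422668457031), 'grad': array([-0.002, -0.002]), 'zmid': np.float64(54.6), 'n': 3002}
{'knob': array([ 593.7, -357.7,   69.7]), 'nk': 243, 'rect': ((592.994384765625, -357.22412109375), (84.0652084350586, 87.63870239257812), 88.31631469726562), 'grad': array([ 0.   , -0.001]), 'zmid': np.float64(54.7), 'n': 4005}
{'knob': array([ 595. , -253.1,   69.6]), 'nk': 237, 'rect': ((594.4249267578125, -253.0606689453125), (81.13003540039062, 86.69638061523438), 89.39794921875), 'grad': array([0.002, 0.001]), 'zmid': np.float64(54.8), 'n': 3824}
{'knob': array([ 483.1, -250.5,   69.6]), 'nk': 195, 'rect': ((482.9272766113281, -251.0181884765625), (80.76512145996094, 89.13668823242188), 88.4735336303711), 'grad': array([-0.   ,  0.001]), 'zmid': np.float64(54.6), 'n': 3077}
```

View pics/w22.png

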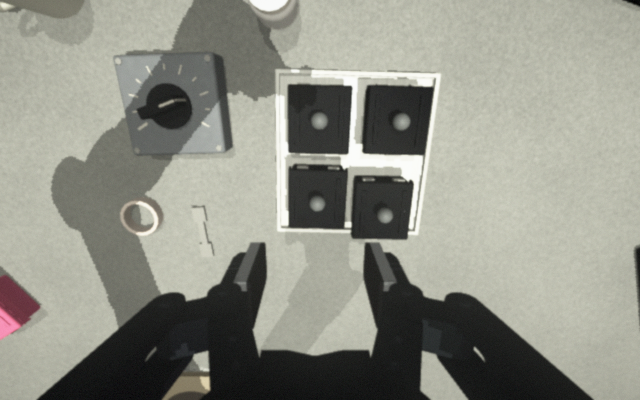

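The knocked case is still on the floor (lid z 54.6 against 54.6-54.8 for the others), with the lid flat to 0.002, its yaw square and its body inside the walls. It needs no correction, so I'm handing in.

```bash
python3 - <<'E'
from h import *
print(ctrl.finish_job())
E
```

```text
the job is handed in; nothing more can be done
None
```

The job is handed in at about 58 s of the 210 s: all four black cases are in the infeed tray, flat, upright and shut, and the dial rests on click 8. No verdict was reported.

- **Lids:** two cases stood 0.08 rad open, so I snapped them shut by pressing their front edges (about 18 N reached). I then tugged all four by the knob; each rose whole and level at about 5–6 N with almost no torque, so every catch held. The two open ones were pressed before their tug, because they were visibly not caught.
- **Dial:** it already stood at click 8, so I turned it back to the zero stop, felt at about 0.65 N·m. I then turned it clockwise 192° (8 clicks) in one grip. The released pointer sits on the ninth tick counting zero.
- **Last checks:** all four lids are flat within about 0.002 rad and at the same height.
- **Knocked case:** one placed case had been knocked about 18 mm inside the tray, against my earlier fit. A fresh wrist view showed it still flat on the floor, square, shut and inside the walls, so I left it and did not tug it again.
- **Other things:** the bystanders and the three pink look-alikes were not touched. I checked these only by eye in the last pictures, where some were out of view or partly hidden.
- **Slackened grip:** I saw no sign of it.

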